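# Deburr the joint seam of a housing under its chip guard

## Robot

A 6-joint arm with a two-finger parallel gripper is mounted at the origin on a cart in front of the work surface, level with it; the furniture and walls round the work are solid. World frame = base frame: x ahead of the robot, y to its left, z up, the work surface at z = 0. Lengths are in mm, angles in rad, forces in N, time in s.
With the tool pointing down it reaches from about 350 to 875 mm from the base axis. Payload 4.2 kg.
Tool frame: the origin (TCP) lies midway between the tips of the shut fingers; the grasp point (between the pads) lies 19 mm behind it; z points along the fingers, y is the direction in which the jaws open and shut (so a half turn about z gives the same grasp; the last joint's range is limited). The gripper opens to 85 mm and grips with 20 to 120 N. Pads are 22 mm wide; open, the fingers measure 114 mm over their backs; the gripper's body (76 mm by 85 mm) begins 54 mm behind the grasp point. The pads swing forward as they close: fully open they stand 13 mm farther back than shut.
Start: joints at [-1.046, 0.385, 0.008, 0, -1.194, -0.259], TCP at [164.192, -603.026, 231.312] pointing down, gripper open.
Joint ranges: [-3.14, 3.14], [-1.21, 2.06], [-1.07, 1.41], [-3.16, 2.05], [-2.99, -0.16], [-3.1, 3.1]. Speed limits (rad/s): [2.79, 2.79, 3.14, 3.14, 3.14, 3.14].

## Interface

Orientations are given as a unit quaternion [x, y, z, w].
In Python, from bench import arm gives the robot as it stands. The module is installed in compiled form; this text tells all that it offers.
- The arm moves only by the tool drive_tool, never from a script. Its argument "moves" is a list that holds one entry, the list of rows, each a list of 7 numbers: the opening, from 0 (shut) to 1 (fully open), then the shift along the tool's x, y, z in m, then the turn, a rotation vector about the tool's x, y, z in rad. In form: [[[hand, dx, dy, dz, wx, wy, wz], ...]]. A call has 1 to 20 rows; each row shifts and turns the pose as measured when the row begins, along the tool's axes as they then stand; what a row does not reach is not made up. A row lasts 1/10 s, in which the tool goes at most 50 mm and 8.59 degrees, less where a joint would pass 70% of its speed; a pose out of reach is approached as far as the arm can. A call with a gripper value outside its range is refused whole. The fingers move at their own pace and stop on an object; the grip force is fixed at half the most. Time passes only in rows, so rows that do not move let the fingers close. It gives the time, the measured TCP pose, the force and the opening at its end, in the units of the state.
- arm.read_state(): the state, without advancing time (a new reading comes with each control period).
- arm.get_image(name): name is "scene" or "side" or "wrist"; returns (picture, depth): 480x640x3 uint8, red, green, blue; 480x640 float32, mm along the optical axis (not along the pixel's ray), 0 where there is no reading.
- arm.camera_params(name): a dict with "fov_y" (degrees; the focal length in pixels is half the picture's height over the tangent of half this angle, whatever the lens; pixels are square), "cx", "cy" (the principal point, pixels), "k1" (the pictures are not rectified: a ray, as slopes to the right and down, at radius r is drawn at 1 + k1 r^2 times it, then the intrinsics apply), "world_from_camera" (4x4, takes a point from camera to world coordinates); the wrist camera has in their place "T_tool_cam" (4x4, takes a point from camera to tool coordinates, whose origin is the TCP and whose axes are the flange's). Camera axes: x right, y down, z forward; pixel columns grow to the right and rows downward; lengths in mm; the calibration is good to about 2 mm. A picture is of the moment at which its call begins: read the wrist's pose just before it. camera_params takes no time and is no camera call.
- arm.job_done(): hands the job in, once; it reports no verdict.
The state is a dict: "clock": time; "joints": joint angles; "joint_vel": joint speeds; "joint_efforts": joint torques, N m; "position": TCP position; "ee_rot": TCP orientation; "contact_force": force on the tool from outside, world axes, zero at the start; "wrist_torque": the same for the moment, N m; "gripper_width": finger opening in mm.
Only numpy, scipy, OpenCV 4.12 (cv2) and the standard library are available. Lean on these libraries where they do the work, as an engineer would, in place of code of your own. Each camera call takes 0.05 s, during which the arm holds its last target.

## Task

Draw the orange deburring tool out of its garage, lay it in the V rest with its blade end on the taller V and let go; then take it again by the rear of the handle, which the garage covered, reach in level under the clear chip guard and put the blade tip into the seam groove at the red dot. Guide the tip along the whole seam to the green dot in one steady pass, slowly (no faster than about 8 cm/s) and without lifting it out of the groove before the green-dot end, then draw it straight out and lay the tool back in the V rest the same way. Leave the mug, the tally counter and the loose ring gauge beside the work alone.

Things in the scene. Friction and masses are not known exactly. Their poses are not given: they have to be found in the camera images.
- tool_mid (a point): Deburring tool, 146 mm long, 45 g: middle of its length, on its axis. y axis along the tool: blade tip 73 mm towards -y; orange round handle (14 mm dia) from y=-22 mm (front) to y=+73 mm (rear end); dark neck (8 mm dia) from -22 to -48 mm; then the thin blade, 4 mm, slightly curved, its tip on the axis. Centre of mass at y=+22 mm. At the start it lies level in the garage.
- tool_tip (a point): The blade's tip, on the tool's axis, 73 mm towards -y from tool_mid. Axes as tool_mid.
- deburr: The deburring tool as a whole; origin on the handle's underside, 7 mm below tool_mid, axes as tool_mid.
- garage: Grey tool garage, fixed, foot plate 56 x 125 mm, 8 mm thick. Origin on the table under tool_mid of the homed tool (to 4 mm), axes as the tool's (blade to -y). The tool lies level on a black rail 8 mm wide, its axis 35 mm up. Only the handle's front (y=-22 to +26 mm) is open to the fingers; the rest is in the tunnel.
- tunnel_mouth (a point): Middle of the tunnel's mouth in the garage, 35 mm up, at y=+26 mm of the garage. The tunnel runs from here towards +y, closed at the rear: 18 mm wide inside, 28 mm outside, roof underside 45 mm up, top 49 mm. The tool comes out only level along -y, by at least 50 mm. Axes as garage.
- rest: V rest, fixed: dark foot plate 50 x 95 mm, 8 mm thick, with two white V blocks. Origin on the table; axes as the tool's when it lies in the rest: blade towards -y, tool_mid at x=0, y=0 and 50 mm up. Between the Vs and behind the handle V the fingers have room down to the foot plate.
- v_neck (a point): The tool's axis over the taller V block (56 mm high, 8 mm long, at y=-33 mm of the rest), which carries the neck. V sides slope 45 degrees, mouth 22 mm wide.
- v_handle (a point): The tool's axis over the lower V block (52 mm high, 8 mm long, at y=+27 mm of the rest), which carries the handle.
- housing: Two-part housing on a foot plate, fixed: blue lower and aluminium upper half, 160 mm wide (y), 60 mm deep, 145 mm high. Origin on the table under the middle of the front face, which is the plane x=0; x points into the housing (the robot is on the -x side), y to the left seen from the front, z up. Below the guard nothing stands out of the face but flat dots and 3 mm screw heads.
- guard_edge (a point): Middle of the yellow edge strip of the clear chip guard, 66 mm in front of the housing's face, 158 mm up. The strip is 160 mm wide, 143 to 173 mm up, 4 mm thick; the clear guard behind it reaches to the housing, 145 to 149 mm up. A hand close to the blade does not fit: hold the tool by the rear. Axes as housing.
- seam_start (a point): Seam's centre line near its left end, above the red dot (y=+55, z=88 mm of the housing), 5 mm inside the face, the depth at which the tip should run. The seam is a groove 13 mm wide, 8 mm deep, running from side to side of the face: level, then straight up to the right, then level. Axes as housing.
- seam_bend1 (a point): First bend of the seam's centre line (y=+18, z=88 mm of the housing), 5 mm inside the face.
- seam_bend2 (a point): Second bend of the seam's centre line (y=-18, z=114 mm of the housing), 5 mm inside the face.
- seam_end (a point): Seam's centre line near its right end, above the green dot (y=-55, z=114 mm of the housing), 5 mm inside the face.
- mug: Travel mug, grey with black lid, 86 mm in diameter, 170 mm high, loose, origin under its centre: leave alone.
- counter: Small grey tally counter, 71 x 48 x 22 mm, loose, origin under its centre: leave alone.
- gauge_ring: Steel ring gauge, 48 mm in diameter, 16 mm high, loose, origin under its centre: leave alone.

How it is judged:
By the outcome, as a careful person would: the job done as asked, in the order asked, and still so for the second after the job is handed in, with the robot touching nothing.
It also fails if it takes over 72 s, if anything falls off the work surface, if the arm or the gripper's body presses on something with over 40 N, if the wrist force passes 120 N, or if a joint passes its speed limit or range.

## Working session

There is one attempt and no reset: what is moved stays moved. The work goes in short steps, Python scripts to look and compute and a tool call to move; the robot and the scene stay as the last step left them, time stands still between calls to the robot, and variables do not carry over. Pictures are saved under pics/ and viewed, and the job is handed in when it is done.

Besides the shell and the picture viewer there is one more tool, called after "Emit:" as name([rows], argument=value, ...), one row to a line, values as JSON. drive_tool: Moves the arm, as the interface text tells. Its arguments: {"type":"object","properties":{"moves":{"type":"array","items":{"type":"array","items":{"type":"array","items":{"type":"number"}}}}},"required":["moves"]}

```bash
mkdir -p pics; ls; cat > h.py <<'E'
import numpy as np, cv2, json
from scipy.spatial.transform import Rotation as R
from bench import arm
def save(name,fn):
    p,d=arm.get_image(name); cv2.imwrite(f'pics/{fn}.png',p[:,:,::-1]); np.savez(f'pics/{fn}.npz',p=p,d=d); return p,d
def K(c):
    f=240/np.tan(np.radians(c['fov_y'])/2); return f
def rays(c,uv):
    uv=np.atleast_2d(np.float64(uv)); f=K(c)
    Km=np.array([[f,0,c['cx']],[0,f,c['cy']],[0,0,1]])
    return cv2.undistortPoints(uv.reshape(-1,1,2),Km,np.array([c['k1'],0,0,0])).reshape(-1,2)
def wfc(c,s=None):
    if 'world_from_camera' in c: return np.array(c['world_from_camera'])
    T=np.eye(4); T[:3,:3]=R.from_quat(s['ee_rot']).as_matrix(); T[:3,3]=s['position']
    return T@np.array(c['T_tool_cam'])
def pts(c,uv,dep,s=None):
    r=rays(c,uv); P=np.c_[r,np.ones(len(r))]*np.reshape(dep,(-1,1)); T=wfc(c,s); return P@T[:3,:3].T+T[:3,3]
def plane(c,uv,z,s=None):
    r=rays(c,uv); T=wfc(c,s); D=np.c_[r,np.ones(len(r))]@T[:3,:3].T; o=T[:3,3]
    return o+D*((z-o[2])/D[:,2:3])
def cloud(c,d,s=None):
    v,u=np.mgrid[0:480,0:640]; P=pts(c,np.c_[u.ravel(),v.ravel()],d.ravel(),s).reshape(480,640,3); P[d<=0]=np.nan; return P
E
python3 - <<'E'
from h import *
print(arm.read_state())
for n in ['scene','side','wrist']:
    print(n,arm.camera_params(n)); save(n,n+'0')
E
```

```text
pics
{'clock': 0.0, 'joints': array([-1.04639604e+00,  3.85543300e-01,  6.63521940e-03, -4.89714893e-04,
       -1.19398528e+00, -2.58596330e-01]), 'joint_vel': array([ 1.17888136e-04, -1.28121859e-04, -4.19668251e-04, -2.01676777e-04,
        2.02171279e-03, -9.01693261e-05]), 'joint_efforts': array([-9.57484008e-04, -3.92290521e+01,  1.88405210e+01,  4.18633237e+00,
       -4.65627600e-03, -2.01936942e-06]), 'position': array([ 164.04245606, -602.49092165,  230.23462984]), 'ee_rot': array([-1.32421466e-01,  9.91192920e-01,  1.05602289e-03, -1.89720917e-04]), 'contact_force': array([ 0.66721128, -0.06600973,  0.64883436]), 'wrist_torque': array([-0.03490563,  0.00853327, -0.02261445]), 'gripper_width': 85.45088208626757}
scene {'fov_y': 57.183033867733194, 'cx': 315.45197515177927, 'cy': 233.6688854174993, 'k1': -0.07286582028899778, 'world_from_camera': array([[-7.39583505e-01, -3.82734161e-01,  5.53652238e-01,
        -1.50326292e+02],
       [-6.73043952e-01,  4.14070636e-01, -6.12827339e-01,
         7.86314179e+02],
       [ 5.29882293e-03, -8.25869281e-01, -5.63836725e-01,
   
[... 356 characters left out ...]
90867496e-01, -8.06415738e-01,
         1.16909793e+03],
       [-1.46673267e-02, -8.06351653e-01, -5.91254497e-01,
         9.66946754e+02],
       [ 0.00000000e+00,  0.00000000e+00,  0.00000000e+00,
         1.00000000e+00]])}
wrist {'fov_y': 70.28775248529593, 'cx': 313.07830432115657, 'cy': 240.95714103337838, 'k1': -0.060965456563361366, 'T_tool_cam': array([[-4.32430651e-04, -9.46527100e-01, -3.22624025e-01,
         8.20433375e+01],
       [ 9.99999904e-01, -4.31068085e-04, -7.56700800e-05,
        -1.05939117e+00],
       [-6.74491393e-05, -3.22624027e-01,  9.46527196e-01,
        -1.42416650e+02],
       [ 0.00000000e+00,  0.00000000e+00,  0.00000000e+00,
         1.00000000e+00]])}
```

View pics/scene0.png

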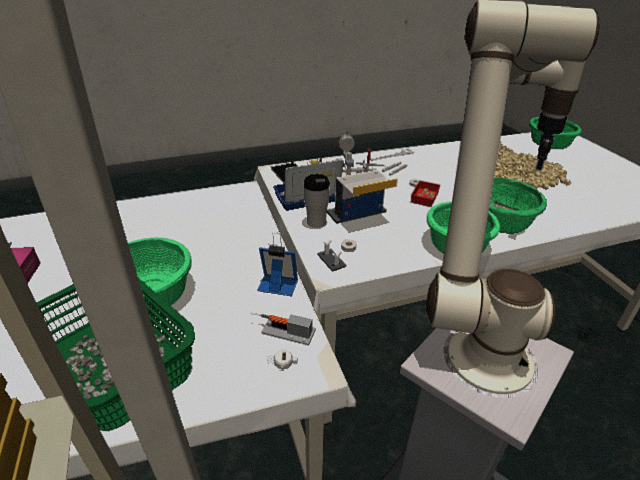

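View pics/side0.png

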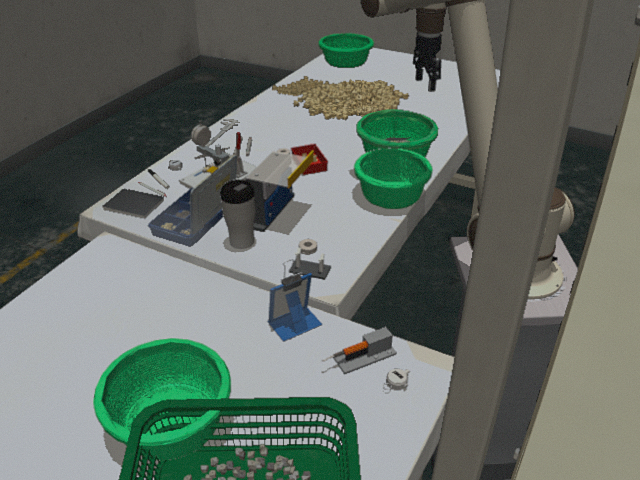

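View pics/wrist0.png

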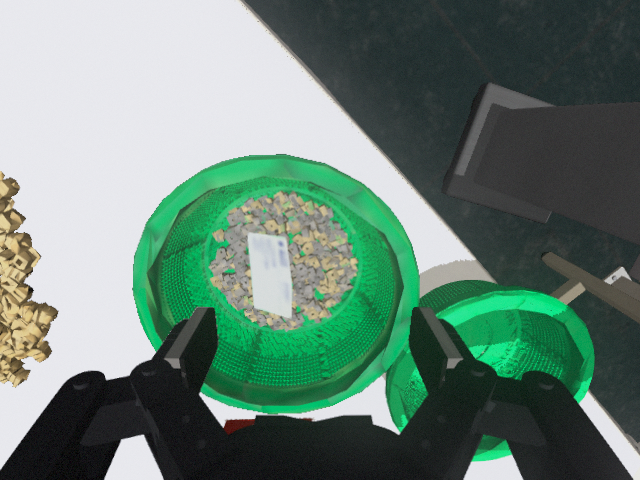

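The scene view shows the garage with the orange handle at about (280,322), the rest at (332,257), the ring at (348,245), the mug at (316,200), the housing at (360,200) and the counter at (284,359). In the side view the garage is at (362,350) and the rest at (310,266). Next I'll get rough positions.

```bash
python3 - <<'E'
from h import *
for n,L in [('scene',dict(orange=(277,320),tun=(299,322),foot=(285,332),rest=(332,262),restV1=(325,248),ring=(348,245),mug=(317,180),house=(365,190),guard=(375,186),counter=(284,359))),
 ('side',dict(orange=(353,350),tun=(378,342),rest=(312,271),ring=(308,246),mug=(237,190),house=(272,180),guard=(300,168),counter=(397,377)))]:
    c=arm.camera_params(n); d=np.load(f'pics/{n}0.npz')['d']
    for k,uv in L.items(): print(n,k,d[uv[1],uv[0]],pts(c,[uv],[d[uv[1],uv[0]]]).round(0))
for n,b in [('scene',(220,130,420,380)),('side',(130,120,430,400))]:
    p=np.load(f'pics/{n}0.npz')['p'][b[1]:b[3],b[0]:b[2]]
    cv2.imwrite(f'pics/{n}_crop.png',cv2.resize(p[:,:,::-1],None,fx=600/max(p.shape),fy=600/max(p.shape),interpolation=cv2.INTER_CUBIC))
E
```

```text
scene orange 1082.6127 [[438. 275.  34.]]
scene tun 1060.9716 [[385. 251.  46.]]
scene foot 1086.2306 [[414. 272.   7.]]
scene rest 1319.6792 [[511. -21.   7.]]
scene restV1 1338.3335 [[553. -35.  30.]]
scene ring 1403.8185 [[ 536. -129.    0.]]
scene mug 1418.6149 [[ 698. -158.  164.]]
scene house 1390.5286 [[ 556. -229.  152.]]
scene guard 1399.7397 [[ 542. -262.  158.]]
scene counter 997.2149 [[345. 342.  22.]]
side orange 1267.5082 [[440. 280.  38.]]
side tun 1279.2201 [[388. 263.  42.]]
side rest 1522.81 [[520. -17.   9.]]
side ring 1619.6992 [[ 528. -131.    1.]]
side mug 1546.7169 [[ 701. -159.  159.]]
side house 1605.1317 [[ 617. -222.  148.]]
side guard 1622.6613 [[ 544. -254.  163.]]
side counter 1230.2139 [[356. 340.  20.]]
```

View pics/scene_crop.png

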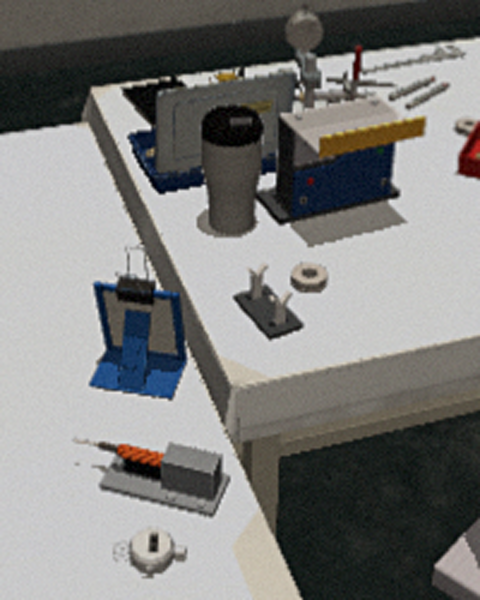

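View pics/side_crop.png

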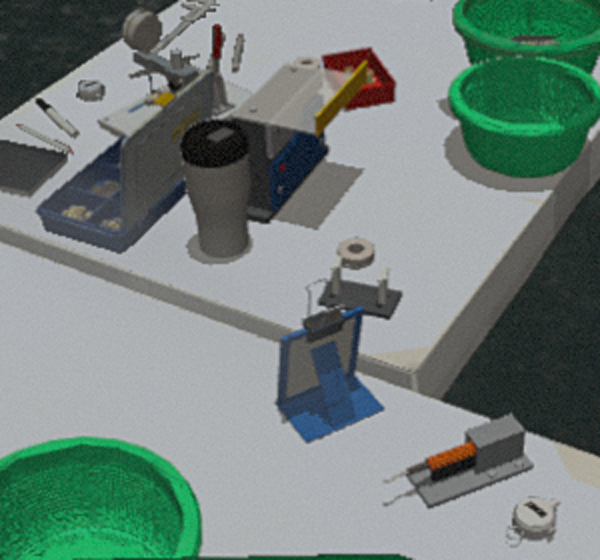

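Emit:
drive_tool([
  [[1,-0.03,0.022,-0.009,0,0,0],[1,-0.03,0.022,-0.009,0,0,0],[1,-0.03,0.022,-0.009,0,0,0],[1,-0.03,0.022,-0.009,0,0,0],[1,-0.03,0.022,-0.009,0,0,0],[1,-0.03,0.022,-0.009,0,0,0],[1,-0.03,0.022,-0.009,0,0,0],[1,-0.03,0.022,-0.009,0,0,0],[1,-0.03,0.022,-0.009,0,0,0],[1,-0.03,0.022,-0.009,0,0,0],[1,-0.03,0.022,-0.009,0,0,0],[1,-0.03,0.022,-0.009,0,0,0],[1,0,0,0,0,0,0]],
])

```text
clock: 1.45
position: [451.3, -239.8, 338.0]
ee_rot: [-0.13, 0.991, 0.006, -0.002]
contact_force: [-0.8, -0.0, -0.4]
gripper_width: 85.4
```

```bash
python3 - <<'E'
from h import *
s=arm.read_state(); print(s['clock'],s['position'],s['ee_rot'],s['joints']); save('wrist','w1')
import pickle; pickle.dump(s,open('pics/w1.pkl','wb'))
E
```

```text
1.45 [ 451.2653048  -239.79645002  338.02984557] [-0.13004832  0.99148728  0.00607322 -0.00187736] [-0.17681499  0.13381163 -0.06444548 -0.01063553 -1.37980236 -1.13108367]
```

View pics/w1.png

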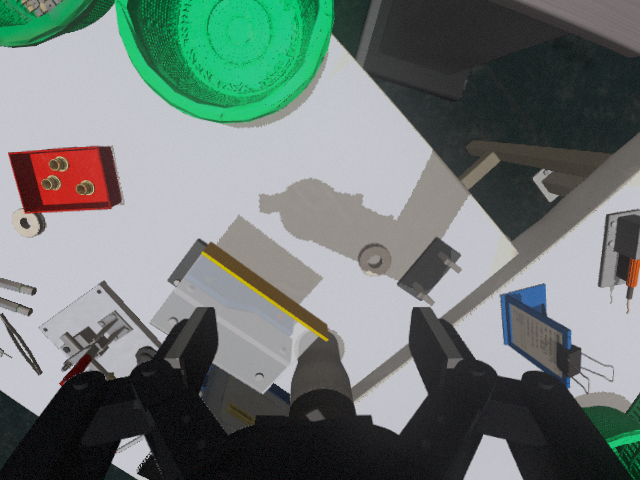

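The wrist view shows the yellow strip from about (203,245) to (327,338), the ring at (375,260), the rest foot around (430,270) with its posts near (452,262) and (424,298), and the garage at the right edge. Next: coordinates.

```bash
python3 - <<'E'
from h import *
import pickle
s=pickle.load(open('pics/w1.pkl','rb')); c=arm.camera_params('wrist'); z=np.load('pics/w1.npz'); p,d=z['p'],z['d']
P=cloud(c,d,s)
hsv=cv2.cvtColor(p,cv2.COLOR_RGB2HSV)
m=(hsv[...,0]>18)&(hsv[...,0]<35)&(hsv[...,1]>150)&(hsv[...,2]>50); m[:,:150]=0;m[:220]=0;m[350:]=0;m[:,350:]=0
Q=P[m]; print('strip',m.sum(),np.nanpercentile(Q,[1,50,99],axis=0).round(1))
v,u=np.where(m); print(u.min(),v[u.argmin()],u.max(),v[u.argmax()])
t=m&(P[...,2]>166); q=P[t]; q=q[np.isfinite(q[:,0])]
vx,vy,x0,y0=cv2.fitLine(q[:,:2].astype(np.float32),cv2.DIST_HUBER,0,.01,.01).ravel(); e=(q[:,:2]-[x0,y0])@[vx,vy]
print('dir',vx,vy,np.degrees(np.arctan2(vy,vx)),'ends',[x0,y0]+np.outer(np.percentile(e,[0.5,99.5]),[vx,vy]), np.ptp(e), np.nanpercentile(q[:,2],[5,50,95]))
# rest
w=P[225:315,390:475]; 
for lo,hi in [(3,12),(25,48),(48,52.8),(53,60)]:
    k=(w[...,2]>lo)&(w[...,2]<hi)&(w[...,0]>440)
    a=w[k]; print(lo,hi,len(a)); 
    if len(a): print(np.median(a,0).round(1),np.percentile(a,[2,98],axis=0).round(1).tolist())
f=w[(w[...,2]>3)&(w[...,2]<13)]; print(cv2.minAreaRect(f[:,:2].astype(np.float32)))
E
```

```text
strip 621 [[ 510.7 -333.3  148.2]
 [ 538.9 -271.8  172.5]
 [ 576.1 -190.8  174.2]]
201 252 328 339
dir 0.41445103 0.9100716 65.51524 ends [[ 510.51285056 -333.86164361]
 [ 575.51652753 -191.12342763]] 159.38242195874682 [171.15533159 172.63726004 173.77166793]
3 12 1646
[523.9 -36.4   7.7] [[479.8, -67.1, 4.3], [569.4, -1.8, 9.5]]
25 48 183
[502.8 -30.9  41.8] [[492.9, -50.9, 25.6], [558.4, -14.3, 47.9]]
48 52.8 78
[504.5 -35.2  50.2] [[491.3, -51.7, 48.1], [560.3, -11.2, 52.5]]
53 60 38
[554.8 -50.9  54.5] [[547.5, -57.0, 53.1], [562.6, -31.2, 56.4]]
((524.4962768554688, -59.93305969238281), (113.2111587524414, 124.5831298828125), 58.87086868286133)
```

Emit:
drive_tool([
  [[1,-0.011,0.0215,0.019,0,0,0],[1,-0.011,0.0215,0.019,0,0,0],[1,-0.011,0.0215,0.019,0,0,0],[1,-0.011,0.0215,0.019,0,0,0],[1,-0.011,0.0215,0.019,0,0,0],[1,-0.011,0.0215,0.019,0,0,0],[1,-0.011,0.0215,0.019,0,0,0],[1,-0.011,0.0215,0.019,0,0,0],[1,0,0,0,0,0,0]],
])

```text
clock: 2.4
position: [485.2, -51.5, 178.6]
ee_rot: [-0.123, 0.992, 0.006, -0.006]
contact_force: [-0.7, -0.0, 0.6]
gripper_width: 85.2
```

```bash
cat >> h.py <<'E'
import pickle
def look(fn,n='wrist'):
    s=arm.read_state(); p,d=save(n,fn); pickle.dump(s,open(f'pics/{fn}.pkl','wb')); print(s['clock'],s['position'].round(1),R.from_quat(s['ee_rot']).as_matrix().round(4).tolist()); return s,p,d
def load(fn,n='wrist'):
    z=np.load(f'pics/{fn}.npz'); return pickle.load(open(f'pics/{fn}.pkl','rb')),z['p'],z['d'],arm.camera_params(n)
E
python3 -c "
from h import *
look('w2')"
```

```text
2.4 [485.2 -51.5 178.6] [[-0.9696, -0.2441, -0.0138], [-0.2443, 0.9697, 0.0097], [0.011, 0.0127, -0.9999]]
```

View pics/w2.png

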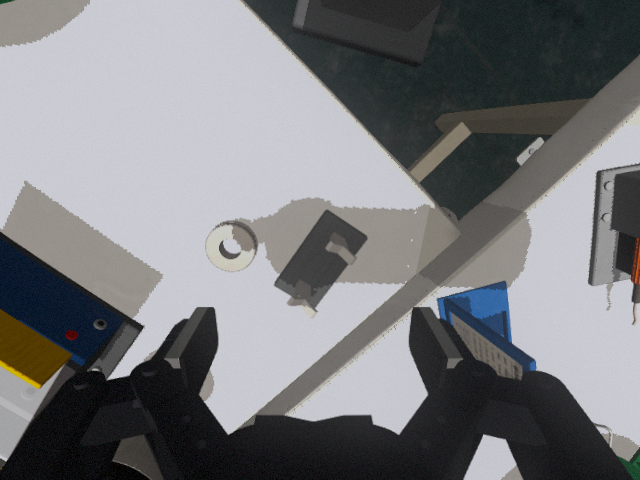

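The foot plate's corners are at about (328,209), (368,238) and (275,284), with Vs at (341,246) and (302,297). The housing's face is also visible, with the red dot at (71,335).

```bash
python3 - <<'E'
from h import *
s,p,d,c=load('w2'); P=cloud(c,d,s)
w=P[195:330,262:380]; g=p[195:330,262:380]
gray=cv2.cvtColor(g,cv2.COLOR_RGB2GRAY)
m=((w[...,2]>5)&(w[...,2]<10.5)).astype(np.uint8)
n,l,st,ce=cv2.connectedComponentsWithStats(m); i=1+st[1:,4].argmax(); print(st[i])
f=w[l==i]; r=cv2.minAreaRect(f[:,:2].astype(np.float32)); print('rect',r, np.median(f[:,2]))
ang=None
cen=np.array(r[0])
for lo in (30,):
    a=w[w[...,2]>lo]; print('V pts',len(a))
    a=a[np.hypot(a[:,0]-cen[0],a[:,1]-cen[1])<80]
    near=a[a[:,0]<cen[0]]; far=a[a[:,0]>=cen[0]]
    for b in (near,far):
        print(len(b),b[:,2].max().round(1),np.percentile(b[:,2],95).round(1), cv2.minAreaRect(b[b[:,2]>b[:,2].max()-10][:,:2].astype(np.float32)), b.mean(0).round(1))
# table check
print('table z',np.nanmedian(P[100:200,100:200,2]))
cv2.imwrite('pics/w2c.png',cv2.resize(g[:,:,::-1],None,fx=4.4,fy=4.4,interpolation=cv2.INTER_CUBIC))
E
```

```text
[  13   15   92   98 3740]
rect ((526.2306518554688, -32.90791702270508), (50.41350555419922, 94.84412384033203), 70.03816223144531) 7.675527073806052
V pts 773
358 52.1 50.8 ((498.280517578125, -22.67020606994629), (28.235872268676758, 8.378645896911621), 69.17269134521484) [497.7 -22.4  44.9]
415 56.1 55.0 ((554.6676025390625, -43.25165939331055), (28.283567428588867, 8.924922943115234), 70.54727172851562) [553.5 -43.   47. ]
table z 0.1939866548340774
```

View pics/w2c.png

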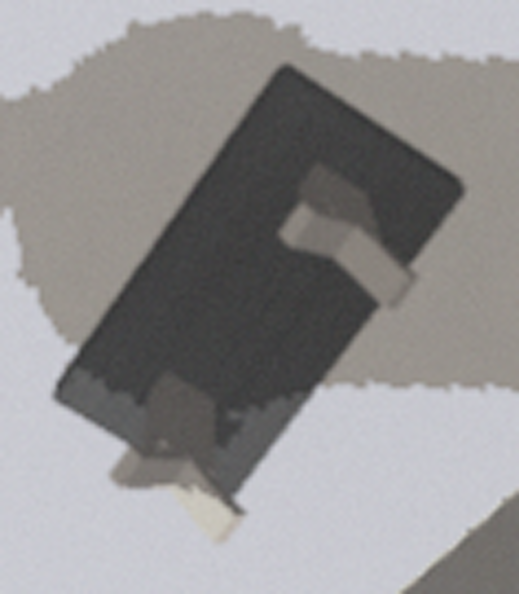

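```bash
python3 - <<'E'
from h import *
s,p,d,c=load('w2'); P=cloud(c,d,s)
Q=P.reshape(-1,3); m=(Q[:,1]>60)&(Q[:,2]>10)&(Q[:,0]>300); 
for y in range(60,420,30):
    k=m&(Q[:,1]>y)&(Q[:,1]<y+30); 
    if k.sum(): print(y,k.sum(),Q[k].max(0).round(),Q[k].min(0).round())
c=arm.camera_params('side'); P=cloud(c,np.load('pics/side0.npz')['d']); Q=P[260:345,255:325].reshape(-1,3); k=Q[:,2]>15; print('stand',np.nanmin(Q[k],0),np.nanmax(Q[k],0))
E
```

```text
90 951 [559. 120.  99.] [526. 104.  10.]
120 1889 [574. 140. 122.] [523. 120.  14.]
150 198 [556. 179. 162.] [536. 156.  10.]
210 1268 [428. 240.  42.] [362. 215.  10.]
240 1079 [457. 270.  44.] [360. 240.  10.]
270 437 [506. 300.  42.] [444. 270.  10.]
300 17 [508. 302.  37.] [501. 300.  34.]
390 73 [698. 420.  63.] [692. 405.  36.]
stand [494.73068891 -45.34210317  15.01855762] [617.63408698 190.69707075 172.77543363]
```

Emit:
drive_tool([
  [[1,0.0005,0.035,0,0,0,0],[1,0.0005,0.035,0,0,0,0],[1,0.0005,0.035,0,0,0,0],[1,0.0005,0.035,0,0,0,0],[1,0.0005,0.035,0,0,0,0],[1,0.0005,0.035,0,0,0,0],[1,0.0005,0.035,0,0,0,0],[1,0.0005,0.035,0,0,0,0],[1,0.0005,0.035,0,0,0,0],[1,0,0,0,0.012,-0.01,-0.09],[1,0,0,0,0,0,0]],
])

```text
clock: 3.55
position: [410.4, 251.4, 192.6]
ee_rot: [-0.159, 0.987, 0.002, 0.008]
contact_force: [-0.2, -0.7, 0.2]
gripper_width: 85.2
```

```bash
python3 -c "
from h import *
look('w3')"
```

```text
3.55 [410.4 251.4 192.6] [[-0.9494, -0.3136, 0.0147], [-0.3135, 0.9496, 0.0057], [-0.0157, 0.0008, -0.9999]]
```

View pics/w3.png

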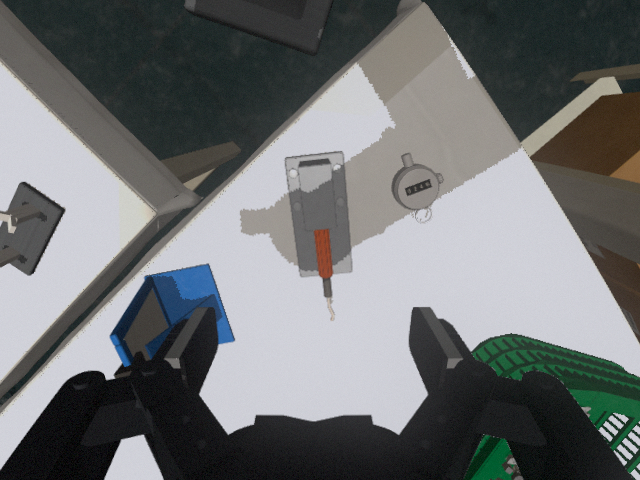

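The garage is centred at about (320,213). The orange handle runs from (321,230) to (326,277) and the blade tip is near (332,320). The counter is clear of it at (416,188).

```bash
python3 - <<'E'
from h import *
s,p,d,c=load('w3'); P=cloud(c,d,s)
b=(slice(140,330),slice(270,365))
hsv=cv2.cvtColor(p,cv2.COLOR_RGB2HSV)[b]; w=P[b]
m=((hsv[...,0]<15)&(hsv[...,1]>130)&(hsv[...,2]>60))
a=w[m]; print('orange',m.sum(),np.percentile(a,[1,50,99],axis=0).round(1).tolist())
v,u=np.where(m); uv=np.c_[u+270,v+140].astype(float)
# axis line projecting mask pixels to z=35 plane approx silhouettes
q=plane(c,uv,36,s)[:,:2]; r=cv2.minAreaRect(q.astype(np.float32)); print('orange rect',r)
vx,vy,x0,y0=cv2.fitLine(q.astype(np.float32),cv2.DIST_L2,0,.01,.01).ravel(); print('axis',x0,y0,np.degrees(np.arctan2(vy,vx))); e=(q-[x0,y0])@[vx,vy]; print([x0,y0]+np.outer([e.min(),e.max()],[vx,vy]))
# foot
f=((w[...,2]>5)&(w[...,2]<11)).astype(np.uint8); n,l,st,_=cv2.connectedComponentsWithStats(f); 
ff=w[(l==1+st[1:,4].argmax())]; print('foot',cv2.minAreaRect(ff[:,:2].astype(np.float32)),len(ff))
t=(w[...,2]>46)&(w[...,2]<52); tt=w[t]; print('roof',cv2.minAreaRect(tt[:,:2].astype(np.float32)),np.median(tt[:,2]))
k=(w[...,2]>30)&(w[...,2]<40)&~m; 
h=w[(w[...,2]>25)&(w[...,2]<45)&(w[...,0]>470)]; print('tip', h[h[:,0].argmax()], len(h))
E
```

```text
orange 644 [[nan, nan, nan], [nan, nan, nan], [nan, nan, nan]]
orange rect ((441.1341857910156, 270.78082275390625), (48.55356216430664, 12.972657203674316), 24.68120002746582)
axis 440.01163 270.17862 24.163595
[[418.99054072 260.7474171 ]
 [463.3123522  280.63259145]]
foot ((416.27581787109375, 259.85333251953125), (124.19879150390625, 56.154808044433594), 24.558212280273438) 3700
roof ((389.3766784667969, 247.56683349609375), (56.25211715698242, 28.0655574798584), 24.466337203979492) 48.80080476306574
tip [506.78047129 301.20566827  36.7333563 ] 166
```

```bash
cat >> h.py <<'E'
def Rt(yaw,pitch=0):
    a=np.radians(yaw); f=np.array([np.cos(a),np.sin(a),0]); z=np.array([0,0,-1.]); x=-f
    return np.c_[x,np.cross(z,x),z]
def go(pos,yaw):
    s=arm.read_state(); A=R.from_quat(s['ee_rot']).as_matrix()
    B=Rt(yaw); d=A.T@(np.array(pos)-s['position']); d2=B.T@(np.array(pos)-s['position']); w=R.from_matrix(A.T@B).as_rotvec()
    print('pos',s['position'].round(1),'yaw',np.degrees(np.arctan2(-A[1,0],-A[0,0])).round(2),'tool d mm',d.round(1),'after turn',d2.round(1),'rotvec',w.round(4),'F',s['contact_force'].round(1),'M',s['wrist_torque'].round(2),'w',round(s['gripper_width'],1),'t',s['clock'])
E
python3 -c "
from h import *
go((443.5,272.2,80),24.5)"
```

```text
pos [410.7 251.4 192.7] yaw 18.15 tool d mm [-35.8   9.4 113.3] after turn [-38.5   5.4 112.7] rotvec [ 0.0005  0.0163 -0.1107] F [-0.4  0.5  0.2] M [ 0.   -0.02 -0.03] w 85.6 t 3.6
```

Emit:
drive_tool([
  [[1,0,0,0,0,0.016,-0.11],[1,-0.0064,0.0009,0.0185,0,0,0],[1,-0.0064,0.0009,0.0185,0,0,0],[1,-0.0064,0.0009,0.0185,0,0,0],[1,-0.0064,0.0009,0.0185,0,0,0],[1,-0.0064,0.0009,0.0185,0,0,0],[1,-0.0064,0.0009,0.0185,0,0,0],[1,0,0,0,0,0,0]],
])

```text
clock: 4.4
position: [451.8, 263.8, 83.3]
ee_rot: [-0.199, 0.98, 0.003, 0.003]
contact_force: [-0.8, 0.3, -0.4]
gripper_width: 85.3
```

```bash
python3 -c "
from h import *
go((443.5,272.2,18),24.5)
look('w4')"
```

```text
pos [451.8 263.8  83.3] yaw 22.96 tool d mm [ 4.8 10.7 65.3] after turn [ 4.  11.1 65.3] rotvec [ 0.0049  0.0075 -0.0269] F [-0.8  0.3 -0.4] M [ 0.01  0.07 -0.01] w 85.3 t 4.4
4.4 [451.8 263.8  83.3] [[-0.9208, -0.3901, 0.0049], [-0.39, 0.9208, 0.0075], [-0.0075, 0.005, -1.0]]
```

View pics/w4.png

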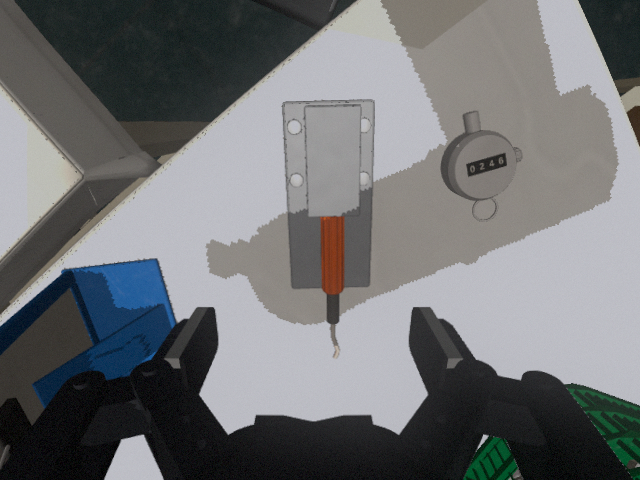

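```bash
python3 - <<'E'
from h import *
s,p,d,c=load('w4'); P=cloud(c,d,s)
Q=P[250:305,0:160].reshape(-1,3); k=Q[:,2]>5; dd=np.hypot(Q[:,0]-466,Q[:,1]-220); k&=np.isfinite(dd); print(dd[k].min(),Q[k][dd[k].argmin()])
b=(slice(90,380),slice(270,400)); w=P[b]
hsv=cv2.cvtColor(p,cv2.COLOR_RGB2HSV)[b]
m=((hsv[...,0]<15)&(hsv[...,1]>130)&(hsv[...,2]>60))
v,u=np.where(m); uv=np.c_[u+270,v+90].astype(float)
q=plane(c,uv,37,s)[:,:2]; r=cv2.minAreaRect(q.astype(np.float32)); print('orange rect',r)
t=(w[...,2]>46)&(w[...,2]<52); tt=w[t]; print('roof',cv2.minAreaRect(tt[:,:2].astype(np.float32)),np.median(tt[:,2]))
h=w[(w[...,2]>25)&(w[...,2]<45)&(w[...,0]>470)]; print('tip', h[h[:,0].argmax()])
E
```

```text
67.09390161629369 [504.974417  165.3869388   5.039993 ]
orange rect ((440.8990478515625, 270.2540283203125), (49.54790496826172, 13.231587409973145), 24.611984252929688)
roof ((389.5675964355469, 247.341064453125), (56.497554779052734, 27.775318145751953), 24.510448455810547) 48.82173555625103
tip [508.07944185 301.11818661  35.8245582 ]
```

Emit:
drive_tool([
  [[1,0.004,0.0095,0.01,0.005,0.007,-0.026],[1,0,0,0.01,0,0,0],[1,0,0,0,0,0,0]],
])

```text
clock: 4.75
position: [445.5, 271.5, 66.0]
ee_rot: [-0.212, 0.977, 0.002, 0.003]
contact_force: [-1.1, -0.3, -1.3]
gripper_width: 85.1
```

```bash
python3 -c "
from h import *
go((444,271.8,18),24.5)"
```

```text
pos [445.5 271.5  66. ] yaw 24.42 tool d mm [ 1.5  0.8 47.9] after turn [ 1.2  0.9 48. ] rotvec [ 0.0018  0.0063 -0.0014] F [-1.1 -0.3 -1.3] M [-0.03  0.02  0.  ] w 85.1 t 4.75
```

Emit:
drive_tool([
  [[1,0.001,0.001,0.012,0.002,0.006,0],[1,0,0,0.012,0,0,0],[1,0,0,0.012,0,0,0],[1,0,0,0.009,0,0,0],[1,0,0,0,0,0,0]],
])

```text
clock: 5.25
position: [443.8, 273.1, 18.9]
ee_rot: [-0.212, 0.977, 0.0, 0.001]
contact_force: [-0.4, -0.2, 0.2]
gripper_width: 85.1
```

```bash
python3 -c "
from h import *
go((444,271.8,18),24.5)"
```

```text
pos [443.8 273.1  18.9] yaw 24.49 tool d mm [ 0.4 -1.3  0.9] after turn [ 0.4 -1.2  0.9] rotvec [ 0.0005  0.0017 -0.0001] F [-0.4 -0.2  0.2] M [-0.02  0.    0.03] w 85.1 t 5.25
```

Emit:
drive_tool([
  [[1,0,-0.001,0.001,0,0,0],[0,0,0,0,0,0,0],[0,0,0,0,0,0,0],[0,0,0,0,0,0,0],[0,0,0,0,0,0,0],[0,0,0,0,0,0,0],[0,0,0,0,0,0,0],[0,0,0,0,0,0,0]],
])

```text
clock: 6.05
position: [445.2, 273.2, 19.6]
ee_rot: [-0.212, 0.977, 0.002, 0.002]
contact_force: [-0.2, 0.8, 0.1]
gripper_width: 12.2
```

```bash
python3 -c "
from h import *
go((444,271.8,18),24.5)
look('w5')"
```

```text
pos [445.2 273.2  19.6] yaw 24.52 tool d mm [ 1.7 -0.7  1.6] after turn [ 1.7 -0.7  1.6] rotvec [0.0019 0.0053 0.0003] F [-0.2  0.8  0.1] M [-0.04 -0.08 -0.02] w 12.2 t 6.05
6.05 [445.2 273.2  19.6] [[-0.9098, -0.415, 0.0041], [-0.4149, 0.9098, 0.004], [-0.0053, 0.0019, -1.0]]
```

View pics/w5.png

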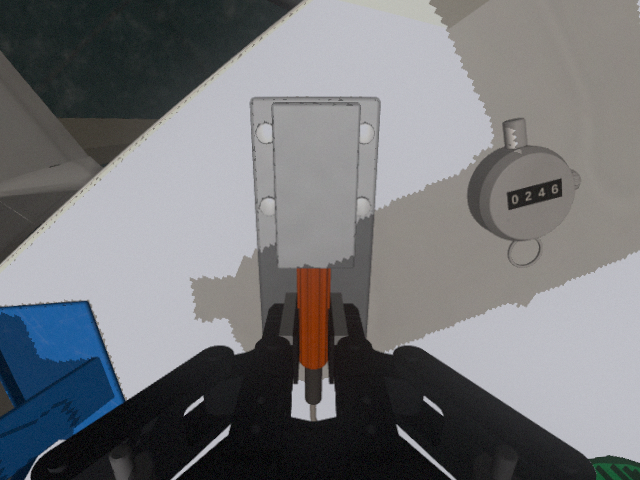

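Emit:
drive_tool([
  [[0,-0.006,0,0,0,0,0],[0,-0.01,0,0,0,0,0],[0,-0.01,0,0,0,0,0],[0,-0.01,0,0,0,0,0],[0,0,0,0,0,0,0]],
])

```text
clock: 6.6
position: [481.6, 289.9, 19.6]
ee_rot: [-0.213, 0.977, 0.002, 0.003]
contact_force: [-0.2, 0.0, -0.1]
gripper_width: 12.1
```

```bash
python3 -c "
from h import *
go((445.2+70*.91,273.2+70*.4147,19.6),24.5)"
```

```text
pos [481.6 289.9  19.6] yaw 24.54 tool d mm [-29.9  -0.1   0.2] after turn [-29.9  -0.1   0. ] rotvec [0.0019 0.0063 0.0007] F [-0.2  0.  -0.1] M [-0.   -0.03 -0.02] w 12.1 t 6.6
```

Emit:
drive_tool([
  [[0,-0.01,0,0,0,0,0],[0,-0.01,0,0,0,0,0],[0,-0.01,0,0,0,0,0],[0,0,0,-0.02,0,0,0],[0,0,0,-0.03,0,0,0],[0,0,0,-0.026,0,0,0.12],[0,0,0,-0.026,0,0,0.13],[0,0,0,-0.026,0,0,0.13],[0,0,0,-0.026,0,0,0.13],[0,0,0,-0.026,0,0,0.13],[0,0,0,-0.026,0,0,0.12],[0,0,0,0,0,0,0]],
])

```text
clock: 7.8
position: [515.5, 304.1, 232.8]
ee_rot: [0.181, 0.983, 0.002, 0.002]
contact_force: [0.6, 0.2, 0.4]
gripper_width: 11.8
```

```bash
python3 -c "
from h import *
go((527.8,-33.5,200),-20)
look('w6')"
```

```text
pos [515.5 304.1 232.8] yaw -20.9 tool d mm [-131.8 -311.1   32.1] after turn [-127.  -313.    32.8] rotvec [ 0.0036  0.0028 -0.0157] F [0.6 0.2 0.4] M [-0.02 -0.09 -0.01] w 11.8 t 7.8
7.8 [515.5 304.1 232.8] [[-0.9342, 0.3567, 0.0039], [0.3567, 0.9342, 0.0024], [-0.0028, 0.0036, -1.0]]
```

View pics/w6.png

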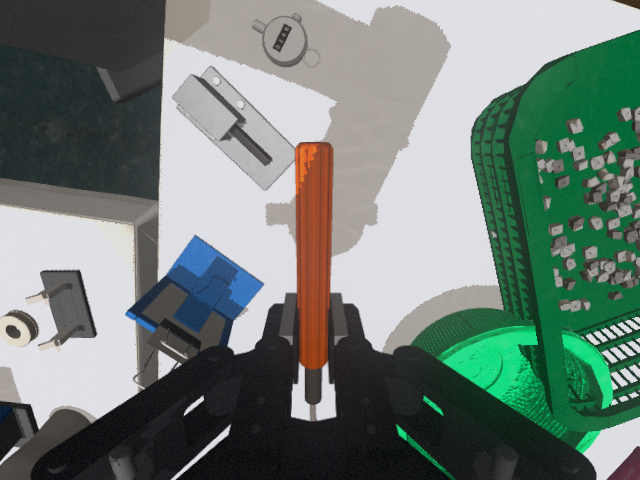

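```bash
cat >> h.py <<'E'
def toolaxis(fn,umin=290,umax=340,vmin=130,vmax=380):
    s,p,d,c=load(fn); P=cloud(c,d,s); hsv=cv2.cvtColor(p,cv2.COLOR_RGB2HSV)
    m=(hsv[...,0]<15)&(hsv[...,1]>130)&(hsv[...,2]>50); k=np.zeros_like(m); k[vmin:vmax,umin:umax]=1; m&=k
    A=R.from_quat(s['ee_rot']).as_matrix(); T=(P-s['position'])@A  # tool frame
    v,u=np.where(m); rows=[]
    for vv in range(v.min()+2,v.max()-1,4):
        uu=u[v==vv]
        if len(uu)<6: continue
        t=T[vv,uu.min():uu.max()+1]; t=t[np.isfinite(t[:,0])]
        if len(t): rows.append([np.median(t[:,0]),t[:,1].mean(),np.nanpercentile(t[:,2],10)])
    r=np.array(rows); a=np.polyfit(r[:,0],r[:,2],1); b=np.polyfit(r[:,0],r[:,1],1)
    print('tool frame: x range',r[:,0].min().round(1),r[:,0].max().round(1),'top z fit slope deg',np.degrees(a[0]).round(2),'z at0',a[1].round(1),'axis z',(a[1]+7).round(1),'y slope deg',np.degrees(b[0]).round(2),'y0',b[1].round(2))
    return r
E
python3 -c "
from h import *
r=toolaxis('w6'); print(r[::8].round(1))"
```

```text
tool frame: x range -16.6 75.2 top z fit slope deg -0.15 z at0 -22.1 axis z -15.1 y slope deg 0.28 y0 -0.33
[[ 75.2   0.2 -21.8]
 [ 64.2  -0.1 -22.6]
 [ 52.5  -0.1 -22.2]
 [ 40.2  -0.1 -22. ]
 [ 27.   -0.3 -22.2]
 [ 12.8  -0.3 -22. ]
 [ -2.4  -0.3 -21.7]]
```

Emit:
drive_tool([
  [[0,0,0,0,0.003,0.003,-0.016],[0,-0.0125,-0.0305,0.003,0,0,0],[0,-0.0125,-0.0305,0.003,0,0,0],[0,-0.0125,-0.0305,0.003,0,0,0],[0,-0.0125,-0.0305,0.003,0,0,0],[0,-0.0125,-0.0305,0.003,0,0,0],[0,-0.0125,-0.0305,0.003,0,0,0],[0,-0.0125,-0.0305,0.003,0,0,0],[0,-0.0125,-0.0305,0.003,0,0,0],[0,-0.0125,-0.0305,0.003,0,0,0],[0,-0.0125,-0.0305,0.003,0,0,0],[0,0,0,0,0,0,0]],
])

```text
clock: 9.05
position: [525.5, -39.3, 183.3]
ee_rot: [0.161, 0.987, -0.009, -0.016]
contact_force: [0.3, 0.1, -0.1]
gripper_width: 12.1
```

```bash
python3 -c "
from h import *
go((527.8,-33.5,100),-20)"
```

```text
pos [525.5 -39.3 183.3] yaw -18.54 tool d mm [-2.8  8.2 83.1] after turn [-0.1  6.2 83.3] rotvec [-0.0237 -0.0291  0.0257] F [ 0.3  0.1 -0.1] M [ 0.05 -0.07 -0.04] w 12.1 t 9.05
```

Emit:
drive_tool([
  [[0,0,0.002,0.01,-0.024,-0.029,0.026],[0,0,0.004,0.02,0,0,0],[0,0,0,0.02,0,0,0],[0,0,0,0.02,0,0,0],[0,0,0,0.01,0,0,0],[0,0,0,0,0,0,0]],
])

```text
clock: 9.65
position: [524.7, -34.3, 94.9]
ee_rot: [0.172, 0.985, -0.001, -0.004]
contact_force: [0.4, 1.6, -0.0]
gripper_width: 12.2
```

```bash
python3 -c "
from h import *
go((527.8,-33.5,60),-20)
look('w7');toolaxis('w7')"
```

```text
pos [524.7 -34.3  94.9] yaw -19.78 tool d mm [-2.9  1.9 34.9] after turn [-2.6  1.8 34.9] rotvec [-0.0038 -0.0084  0.0038] F [ 0.4  1.6 -0. ] M [-0.01  0.02 -0.08] w 12.2 t 9.65
9.65 [524.7 -34.3  94.9] [[-0.9409, 0.3385, -0.0092], [0.3385, 0.941, -0.0007], [0.0084, -0.0038, -1.0]]
tool frame: x range -16.3 75.2 top z fit slope deg -0.15 z at0 -22.2 axis z -15.2 y slope deg 0.26 y0 -0.34
```

View pics/w7.png

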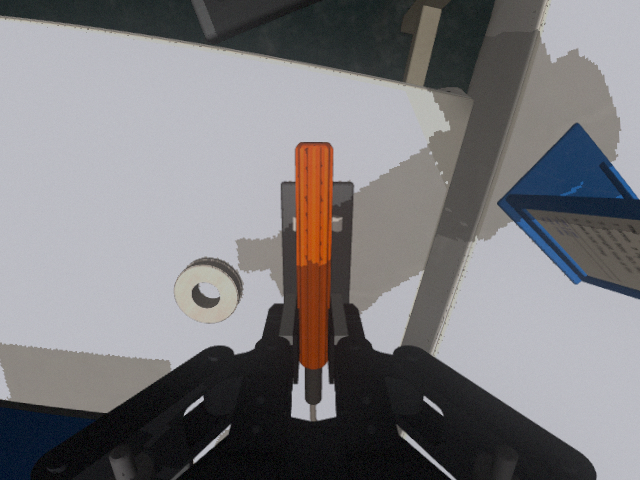

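Emit:
drive_tool([
  [[0,-0.0025,0.002,0.01,-0.004,-0.008,0.004],[0,0,0,0.01,0,0,0],[0,0,0,0.01,0,0,0],[0,0,0,0,0,0,0]],
])

```text
clock: 10.1
position: [530.6, -32.4, 66.8]
ee_rot: [0.172, 0.985, 0.001, 0.003]
contact_force: [0.8, -1.1, -0.4]
gripper_width: 12.0
```

```bash
python3 -c "
from h import *
go((527.8,-33.5,35),-20)"
```

```text
pos [530.6 -32.4  66.8] yaw -19.85 tool d mm [ 2.4 -2.1 31.8] after turn [ 2.3 -2.  31.8] rotvec [0.0031 0.0056 0.0026] F [ 0.8 -1.1 -0.4] M [ 0.01  0.01 -0.06] w 12.0 t 10.1
```

Emit:
drive_tool([
  [[0,0.002,-0.0015,0.007,0.002,0.004,0.002],[0,0,0,0.007,0,0,0],[0,0,0,0.004,0,0,0],[0,0,0,0,0,0,0]],
])

```text
clock: 10.5
position: [528.7, -33.1, 48.1]
ee_rot: [0.173, 0.985, 0.001, 0.001]
contact_force: [-1.1, -0.0, -0.2]
gripper_width: 12.2
```

```bash
python3 -c "
from h import *
go((527.8,-33.5,35),-20)"
```

```text
pos [528.7 -33.1  48.1] yaw -19.96 tool d mm [ 0.8 -0.7 13.1] after turn [ 0.7 -0.6 13.1] rotvec [0.0016 0.0026 0.0008] F [-1.1 -0.  -0.2] M [ 0.01  0.06 -0.07] w 12.2 t 10.5
```

Emit:
drive_tool([
  [[0,0,-0.0005,0.005,0,0,0],[0,0,0,0.004,0,0,0],[0,0,0,0.003,0,0,0],[0,0,0,0,0,0,0]],
])

```text
clock: 10.9
position: [528.9, -33.7, 35.3]
ee_rot: [0.173, 0.985, 0.001, 0.002]
contact_force: [-0.4, 0.5, -0.7]
gripper_width: 12.0
```

```bash
python3 -c "
from h import *
go((527.8,-33.5,35),-20)
look('w8')"
```

```text
pos [528.9 -33.7  35.3] yaw -19.95 tool d mm [ 1.1 -0.2  0.3] after turn [ 1.1 -0.2  0.3] rotvec [0.0019 0.0032 0.0009] F [-0.4  0.5 -0.7] M [-0.   -0.04 -0.02] w 12.0 t 10.9
10.9 [528.9 -33.7  35.3] [[-0.94, 0.3412, 0.0037], [0.3412, 0.94, 0.0006], [-0.0032, 0.0019, -1.0]]
```

View pics/w8.png

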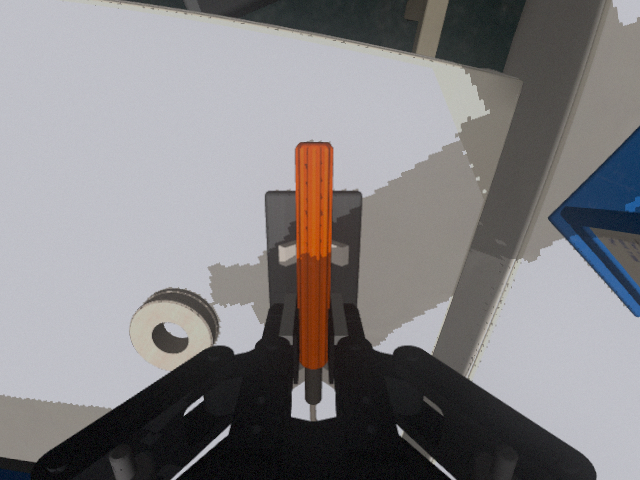

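Emit:
drive_tool([
  [[0,0,0,0.001,0,0,0],[0,0,0,0.0005,0,0,0],[0,0,0,0,0,0,0]],
])

```text
clock: 11.25
position: [529.3, -33.7, 34.7]
ee_rot: [0.173, 0.985, 0.001, 0.002]
contact_force: [-0.6, 0.3, -0.3]
gripper_width: 11.8
```

Emit:
drive_tool([
  [[0.3,0,0,0,0,0,0],[0.6,0,0,0,0,0,0],[1,0,0,0,0,0,0],[1,0,0,0,0,0,0],[1,0,0,0,0,0,0],[1,0,0,0,0,0,0]],
])

```text
clock: 11.85
position: [529.9, -33.5, 34.9]
ee_rot: [0.173, 0.985, 0.001, 0.003]
contact_force: [0.6, 0.7, -0.0]
gripper_width: 85.4
```

```bash
python3 -c "
from h import *
go((527.8,-33.5,35),-20)
look('w9')"
```

```text
pos [529.9 -33.5  34.9] yaw -19.92 tool d mm [ 1.9 -0.7 -0.1] after turn [ 1.9 -0.7 -0.1] rotvec [0.0031 0.0055 0.0013] F [ 0.6  0.7 -0. ] M [ 0.    0.03 -0.01] w 85.4 t 11.85
11.85 [529.9 -33.5  34.9] [[-0.9401, 0.3408, 0.0062], [0.3408, 0.9401, 0.001], [-0.0055, 0.0031, -1.0]]
```

View pics/w9.png

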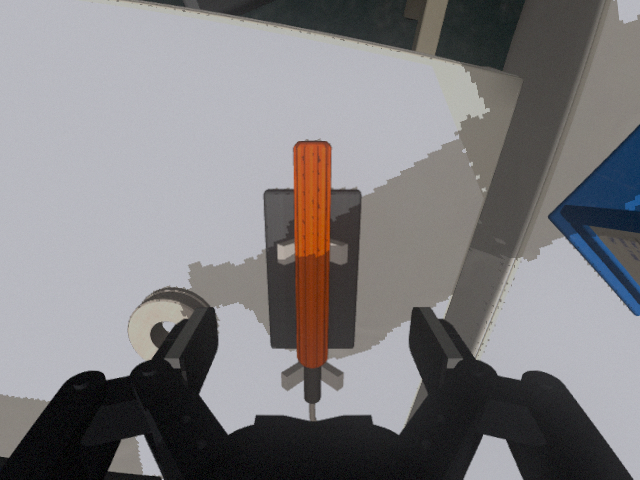

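Emit:
drive_tool([
  [[1,0,0,-0.025,0,0,0],[1,0,0,-0.035,0,0,0],[1,0,0,-0.035,0,0,0],[1,0,0,-0.035,0,0,0],[1,0.002,-0.028,-0.006,0,0,0],[1,0.002,-0.028,-0.006,0,0,0],[1,0.002,-0.028,-0.006,0,0,0],[1,0.002,-0.028,-0.006,0,0,0],[1,0.002,-0.028,-0.006,0,0,0],[1,0.002,-0.028,-0.006,0,0,0],[1,0.002,-0.028,-0.006,0,0,0],[1,0,0,0,0,-0.13,0.013],[1,0,0,0,0,-0.13,0.013],[1,0,0,0,0,-0.13,0.013],[1,0,0,0,0,-0.13,0.013],[1,0,0,0,0,-0.13,0.013],[1,0,0,0,0,-0.13,0.013],[1,0,0,0,0,0,0]],
])

```text
clock: 13.7
position: [431.9, -228.0, 245.9]
ee_rot: [0.204, 0.93, -0.074, 0.295]
contact_force: [-1.1, -0.8, -0.6]
gripper_width: 85.5
```

```bash
python3 -c "
from h import *
look('w10')"
```

```text
13.7 [ 431.9 -228.   245.9] [[-0.7422, 0.4238, 0.5192], [0.337, 0.9056, -0.2575], [-0.5793, -0.0162, -0.8149]]
```

View pics/w10.png

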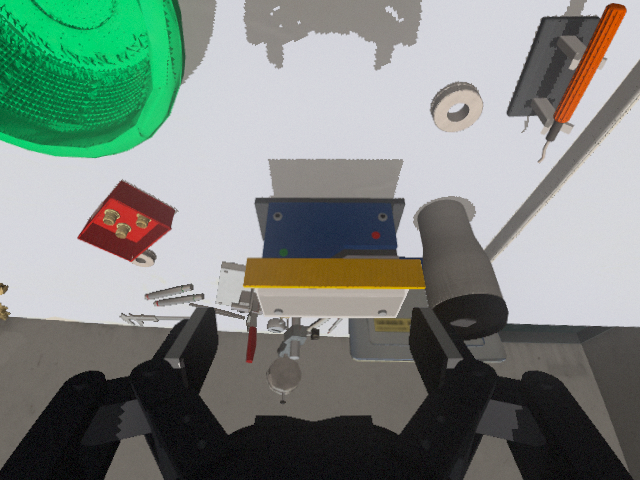

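Emit:
drive_tool([
  [[1,0.017,0,0.012,0,-0.09,0],[1,0.017,0,0.012,0,-0.09,0],[1,0.017,0,0.012,0,-0.09,0],[1,0,0,0,0,0,0]],
])

```text
clock: 14.15
position: [420.4, -229.7, 272.8]
ee_rot: [0.176, 0.919, -0.156, 0.315]
contact_force: [-0.3, -0.8, -0.1]
gripper_width: 85.5
```

```bash
python3 -c "
from h import *
look('w11')"
```

```text
14.15 [ 420.4 -229.7  272.8] [[-0.7387, 0.4229, 0.5249], [0.2261, 0.8891, -0.3981], [-0.635, -0.1754, -0.7523]]
```

View pics/w11.png

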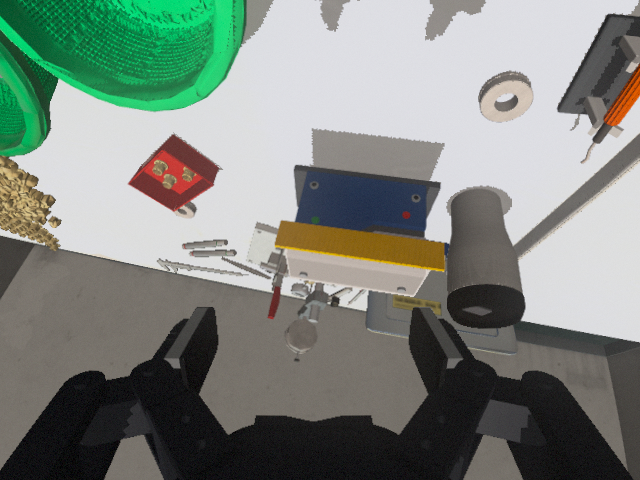

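```bash
python3 -c "
from h import *
print(arm.read_state()['joints'].round(3))"
```

```text
[-0.396 -0.192 -1.06   1.566 -0.163 -3.063]
```

```bash
python3 -c "
from h import *
go((440,-225,260),-24.5)"
```

```text
pos [ 420.8 -228.9  272.6] yaw -17.25 tool d mm [-5.3 13.8 18. ] after turn [-15.8  11.5  12.6] rotvec [-0.171   0.6976  0.0441] F [ 0.4 -1.   0.2] M [ 0.78  1.03 -0.02] w 85.6 t 14.2
```

Emit:
drive_tool([
  [[1,0,0,0,-0.03,0.12,0.008],[1,0,0,0,-0.03,0.12,0.008],[1,0,0,0,-0.03,0.12,0.008],[1,0,0,0,0,0,0]],
])

```text
clock: 14.6
position: [433.3, -259.4, 299.8]
ee_rot: [0.201, 0.926, -0.15, 0.283]
contact_force: [0.8, 0.6, 0.5]
gripper_width: 85.5
```

```bash
python3 -c "
from h import *
go((440,-225,260),-24.5)
print(arm.read_state()['joints'].round(3))"
```

```text
pos [ 433.3 -259.4  299.8] yaw -20.74 tool d mm [28.1 39.7 21.3] after turn [ 8.2 34.1 39.8] rotvec [-0.1754  0.6284 -0.    ] F [0.8 0.6 0.5] M [0.81 0.81 0.08] w 85.5 t 14.6
[-0.137 -0.157 -0.869  0.884 -0.432 -2.599]
```

Emit:
drive_tool([
  [[1,0,0,0,-0.03,0.12,0],[1,0,0,0,-0.03,0.12,0],[1,0,0,0,-0.03,0.12,0],[1,0,0,0,-0.03,0.12,0],[1,0,0,0,0,0,0]],
])

```text
clock: 15.1
position: [433.2, -260.7, 295.8]
ee_rot: [0.215, 0.971, -0.058, 0.088]
contact_force: [0.1, -0.1, -0.4]
gripper_width: 85.2
```

```bash
python3 -c "
from h import *
go((440,-225,260),-24.5)
print(arm.read_state()['joints'].round(3))"
```

```text
pos [ 433.2 -260.7  295.8] yaw -24.49 tool d mm [15.4 37.8 30.6] after turn [ 8.6 35.4 35.8] rotvec [-0.0764  0.1964 -0.0074] F [ 0.1 -0.1 -0.4] M [ 0.29  0.27 -0.01] w 85.2 t 15.1
[-0.144  0.031 -0.359  0.151 -1.018 -1.931]
```

```bash
python3 - <<'E'
from h import *
s,p,d,c=load('w10')
b=p[190:330,240:440]; cv2.imwrite('pics/w10c.png',cv2.resize(b[:,:,::-1],None,fx=4,fy=4,interpolation=cv2.INTER_CUBIC))
s,p,d,c=load('w2'); b=p[220:420,0:160]; cv2.imwrite('pics/w2d.png',cv2.resize(b[:,:,::-1],None,fx=3,fy=3,interpolation=cv2.INTER_CUBIC))
for n in ('w10','w2'):
    s,p,d,c=load(n); P=cloud(c,d,s); hsv=cv2.cvtColor(p,cv2.COLOR_RGB2HSV)
    m=(hsv[...,0]>105)&(hsv[...,0]<128)&(hsv[...,1]>120); 
    if n=='w10': k=np.zeros_like(m); k[195:262,240:415]=1
    else: k=np.zeros_like(m); k[225:400,0:145]=1
    Q=P[m&k]; Q=Q[np.isfinite(Q[:,0])]
    H=np.array([603,-289.9]); xh=np.array([.910,-.4145]); yh=np.array([.4145,.91])
    h=np.c_[(Q[:,:2]-H)@xh,(Q[:,:2]-H)@yh,Q[:,2]]
    f=h[np.abs(h[:,0])<8]; print(n,len(Q),len(f),'x_h med',np.median(f[:,0]),'fit',np.polyfit(f[:,1],f[:,0],1),'y range',np.percentile(f[:,1],[.5,99.5]),'z',np.percentile(f[:,2],[1,99]))
    red=((hsv[...,0]<8)|(hsv[...,0]>172))&(hsv[...,1]>150)&(hsv[...,2]>100)&k; gr=(hsv[...,0]>45)&(hsv[...,0]<75)&(hsv[...,1]>100)&k
    for q,nm in((red,'red'),(gr,'green')):
        v,u=np.where(q)
        if len(v):
            pp=np.nanmedian(P[q],0); print(nm,len(v),u.mean(),v.mean(),pp,'h',(pp[:2]-H)@xh,(pp[:2]-H)@yh)
E
```

```text
w10 2617 2616 x_h med 0.4815686213166849 fit [0.01016089 0.56841623] y range [-48.38570517  76.60405911] z [16.70495467 95.7834332 ]
red 35 375.4 234.8 [ 624.97950699 -238.81060994   67.37972767] h -1.1752008195861094 55.60185060103712
green 44 283.1818181818182 252.0 [ 580.11228505 -338.72747477   93.26083567] h -0.5888323097254329 -53.919959885221026
w2 5739 5650 x_h med 0.390549122552553 fit [0.00192385 0.42356344] y range [-54.59278158  81.51434131] z [13.13581563 81.21155113]
red 8 67.625 336.875 [ 626.2972767  -238.86693351   69.697625  ] h 0.047315735739889675 56.09681169822932
green 55 96.18181818181819 386.3818181818182 [ 492.55710331 -117.5017345   242.37719533] h -171.96211704024478 111.10384092805232
```

View pics/w10c.png

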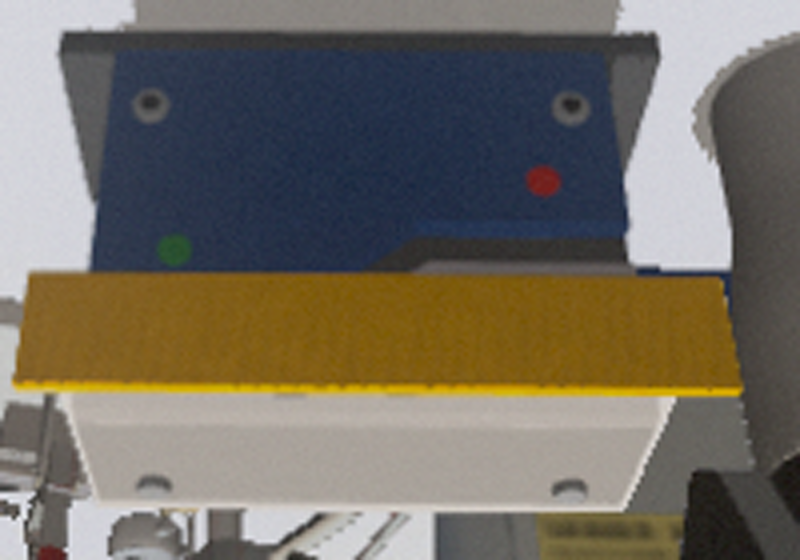

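View pics/w2d.png

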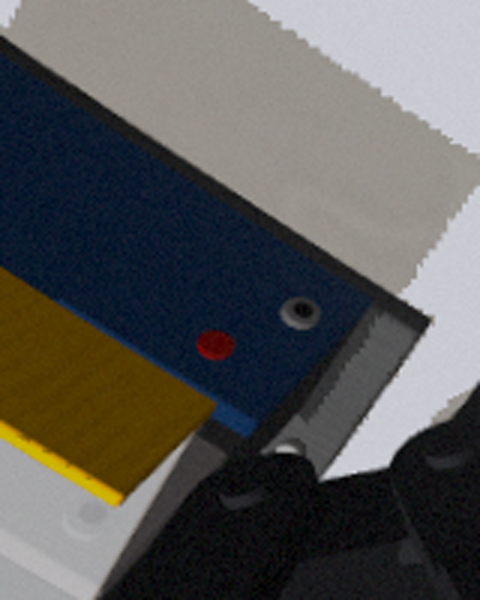

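```bash
python3 - <<'E'
from h import *
r=toolaxis('w9',vmax=364)
s,p,d,c=load('w9'); A=R.from_quat(s['ee_rot']).as_matrix()
hsv=cv2.cvtColor(p,cv2.COLOR_RGB2HSV); m=(hsv[...,0]<15)&(hsv[...,1]>130)&(hsv[...,2]>50); m[:,:285]=0;m[:,345:]=0;m[:130]=0;m[380:]=0
v,u=np.where(m)
for vv in (v.min(),v.max()): print(vv,plane(c,[[u[v==vv].mean(),vv]],50,s),plane(c,[[u[v==vv].mean(),vv]],57,s))
uv=np.c_[u,v].astype(float); q=plane(c,uv,53,s)[:,:2].astype(np.float32); print(cv2.minAreaRect(q))
go((440,-225,260),-24.5)
E
```

```text
tool frame: x range -14.2 75.6 top z fit slope deg -0.24 z at0 -21.5 axis z -14.5 y slope deg 0.11 y0 -0.71
142 [[458.1075919   -8.06643039  50.        ]] [[457.77817392  -7.94850918  57.        ]]
367 [[550.36690004 -41.91160337  50.        ]] [[544.93404767 -39.92149579  57.        ]]
((503.0155334472656, -24.48117446899414), (13.693554878234863, 95.9581527709961), 69.89505004882812)
pos [ 433.2 -260.7  295.8] yaw -24.49 tool d mm [15.4 37.8 30.6] after turn [ 8.6 35.4 35.8] rotvec [-0.0764  0.1964 -0.0074] F [ 0.1 -0.1 -0.4] M [ 0.29  0.27 -0.01] w 85.2 t 15.1
```

Emit:
drive_tool([
  [[1,0,0,0,-0.038,0.1,-0.04],[1,0,0,0,-0.038,0.1,-0.04],[1,0,0,0,0,0,0]],
])

```text
clock: 15.4
position: [430.5, -259.2, 290.5]
ee_rot: [0.177, 0.984, -0.003, -0.01]
contact_force: [0.0, -0.1, 0.8]
gripper_width: 85.4
```

```bash
python3 -c "
from h import *
go((472.9,-13.5,120),-20)
print(arm.read_state()['joints'].round(3))"
```

```text
pos [ 430.5 -259.2  290.5] yaw -20.38 tool d mm [ 42.8 246.7 168.9] after turn [ 44.2 245.4 170.5] rotvec [-0.0093 -0.0177 -0.0065] F [ 0.  -0.1  0.8] M [-0.01 -0.02 -0.04] w 85.4 t 15.4
[-0.214  0.143 -0.177  0.007 -1.27  -1.714]
```

Emit:
drive_tool([
  [[1,0.0053,0.03,0.02,-0.009,-0.018,-0.006],[1,0.0053,0.03,0.02,0,0,0],[1,0.0053,0.03,0.02,0,0,0],[1,0.0053,0.03,0.02,0,0,0],[1,0.0053,0.03,0.02,0,0,0],[1,0.0053,0.03,0.02,0,0,0],[1,0.0053,0.03,0.02,0,0,0],[1,0.0053,0.03,0.02,0,0,0],[1,0,0,0,0,0,0]],
])

```text
clock: 16.3
position: [466.3, -15.0, 118.0]
ee_rot: [0.18, 0.983, -0.009, 0.011]
contact_force: [0.1, -1.2, -0.4]
gripper_width: 85.6
```

```bash
python3 -c "
from h import *
go((472.9,-13.5,80),-20)"
```

```text
pos [466.3 -15.  118. ] yaw -20.78 tool d mm [-4.7  4.2 38. ] after turn [-5.7  3.7 38. ] rotvec [-0.0129  0.0248 -0.0139] F [ 0.1 -1.2 -0.4] M [0.03 0.02 0.06] w 85.6 t 16.3
```

Emit:
drive_tool([
  [[1,-0.005,0.003,0.012,-0.013,0.025,-0.014],[1,0,0,0.012,0,0,0],[1,0,0,0.012,0,0,0],[1,0,0,0,0,0,0]],
])

```text
clock: 16.7
position: [467.7, -14.5, 81.3]
ee_rot: [0.172, 0.985, -0.001, 0.003]
contact_force: [0.2, 0.4, -0.0]
gripper_width: 85.6
```

```bash
python3 -c "
from h import *
go((472.9,-13.5,35),-20)
look('w12')"
```

```text
pos [467.7 -14.5  81.3] yaw -19.84 tool d mm [-4.2  2.7 46.4] after turn [-4.5  2.7 46.3] rotvec [-0.0012  0.0069  0.0028] F [ 0.2  0.4 -0. ] M [ 0.01  0.06 -0.03] w 85.6 t 16.7
16.7 [467.7 -14.5  81.3] [[-0.9406, 0.3394, 0.0061], [0.3393, 0.9407, -0.0034], [-0.0069, -0.0012, -1.0]]
```

View pics/w12.png

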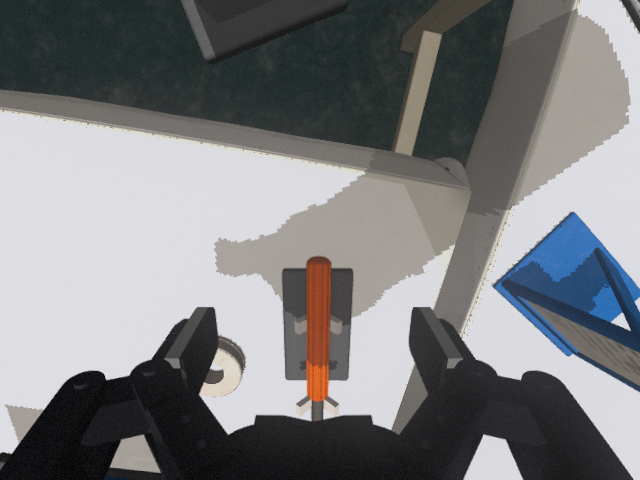

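Emit:
drive_tool([
  [[1,-0.004,0.0025,0.012,-0.001,0.006,0.003],[1,0,0,0.012,0,0,0],[1,0,0,0.012,0,0,0],[1,0,0,0.008,0,0,0],[1,0,0,0,0,0,0]],
])

```text
clock: 17.25
position: [475.2, -13.6, 38.6]
ee_rot: [0.174, 0.985, 0.002, 0.006]
contact_force: [-0.3, 0.2, 0.0]
gripper_width: 85.3
```

```bash
python3 -c "
from h import *
go((472.9,-13.5,35),-20)"
```

```text
pos [475.2 -13.6  38.6] yaw -20.07 tool d mm [ 2.2 -0.8  3.5] after turn [ 2.2 -0.7  3.6] rotvec [ 0.0049  0.0103 -0.0011] F [-0.3  0.2  0. ] M [ 0.03  0.03 -0.02] w 85.3 t 17.25
```

Emit:
drive_tool([
  [[1,0.001,-0.0005,0.003,0.004,0.009,0],[1,0,0,0,0,0,0],[1,0,0,0,0,0,0]],
])

```text
clock: 17.55
position: [475.1, -13.6, 36.1]
ee_rot: [0.174, 0.985, 0.001, 0.001]
contact_force: [-0.1, -0.1, 0.6]
gripper_width: 85.6
```

```bash
python3 -c "
from h import *
go((472.9,-13.5,35),-20)"
```

```text
pos [475.1 -13.6  36.1] yaw -20.07 tool d mm [ 2.1 -0.6  1.1] after turn [ 2.1 -0.6  1.1] rotvec [ 0.0016  0.0025 -0.0011] F [-0.1 -0.1  0.6] M [ 0.01  0.03 -0.01] w 85.6 t 17.55
```

Emit:
drive_tool([
  [[1,0.001,0,0.0005,0,0,0],[0,0,0,0,0,0,0],[0,0,0,0,0,0,0],[0,0,0,0,0,0,0],[0,0,0,0,0,0,0],[0,0,0,0,0,0,0],[0,0,0,0,0,0,0],[0,0,0,0,0,0,0]],
])

```text
clock: 18.35
position: [474.7, -13.3, 37.0]
ee_rot: [0.174, 0.985, 0.001, 0.003]
contact_force: [0.0, -0.5, 1.3]
gripper_width: 12.1
```

```bash
python3 -c "
from h import *
go((472.9,-13.5,35),-20)
look('w13')"
```

```text
pos [474.7 -13.3  37. ] yaw -20.06 tool d mm [ 1.6 -0.8  2. ] after turn [ 1.6 -0.8  2. ] rotvec [ 0.0027  0.0046 -0.001 ] F [ 0.  -0.5  1.3] M [-0.11  0.09 -0.02] w 12.1 t 18.35
18.35 [474.7 -13.3  37. ] [[-0.9394, 0.3429, 0.0053], [0.3429, 0.9394, 0.0009], [-0.0046, 0.0027, -1.0]]
```

View pics/w13.png

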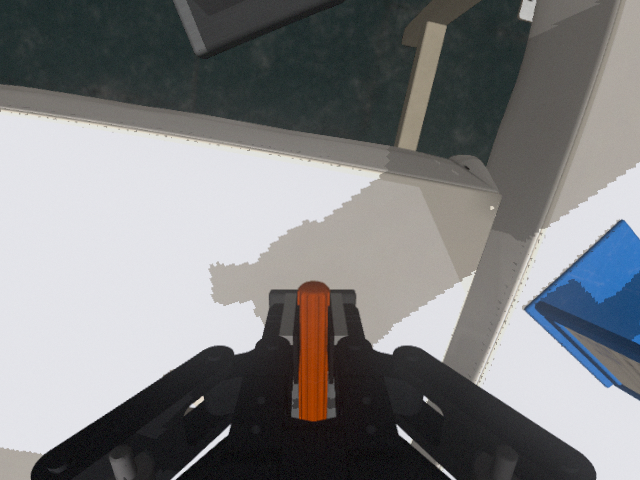

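Emit:
drive_tool([
  [[0,0,0,-0.008,0,0,0],[0,0,0,-0.015,0,0,0],[0,0,0,-0.015,0,0,0],[0,0,0,-0.015,0,0,0],[0,0,0,-0.01,0,0,0],[0,0,0,0,0,0,0]],
])

```text
clock: 19.0
position: [473.7, -13.1, 103.0]
ee_rot: [0.174, 0.985, 0.001, 0.002]
contact_force: [0.8, 0.4, -0.7]
gripper_width: 11.8
```

```bash
python3 -c "
from h import *
go((423.6,-146.7,100),-24.5)
look('w14'); r=toolaxis('w14',vmin=270,vmax=420); print(r.round(1))"
```

```text
pos [473.7 -13.1 103. ] yaw -20.07 tool d mm [   1.2 -142.7    2.7] after turn [  -9.8 -142.4    3. ] rotvec [0.0025 0.0029 0.0773] F [ 0.8  0.4 -0.7] M [-0.01 -0.04 -0.03] w 11.8 t 19.0
19.0 [473.7 -13.1 103. ] [[-0.9393, 0.3432, 0.0037], [0.3432, 0.9393, 0.0012], [-0.003, 0.0024, -1.0]]
tool frame: x range -48.5 17.6 top z fit slope deg 1.84 z at0 -18.9 axis z -11.9 y slope deg 0.49 y0 -0.25
[[ 17.6  -0.1 -11.7]
 [ 17.5  -0.1 -15.5]
 [ 16.9  -0.1 -18.3]
 [ 15.5  -0.3 -19.4]
 [ 13.6  -0.3 -19.7]
 [ 12.   -0.3 -19.5]
 [  9.9  -0.1 -19.3]
 [  8.3   0.  -19.9]
 [  6.3  -0.3 -19.3]
 [  4.2  -0.3 -19.3]
 [  2.4  -0.1 -19.8]
 [  0.7  -0.1 -19.5]
 [ -1.7  -0.2 -19.5]
 [ -3.6  -0.3 -19.5]
 [ -5.4  -0.2 -19.3]
 [ -7.6  -0.1 -19.5]
 [ -9.7  -0.1 -19.3]
 [-11.7  -0.3 -19.7]
 [-13.7  -0.4 -20. ]
 [-15.8  -0.3 -19.9]
 [-17.9  -0.1 -20.6]
 [-20.3  -0.3 -19.9]
 [-22.4  -0.5 -19.9]
 [-24.8  -0.5 -19.7]
 [-26.9  -0.6 -19.6]
 [-29.   -0.6 -19.5]
 [-31.5  -0.6 -19.6]
 [-34.   -0.6 -19.8]
 [-36.1  -0.6 -19.6]
 [-39.1  -0.7 -19.7]
 [-41.   -0.6 -19.5]
 [-43.8  -0.6 -19.6]
 [-45.9  -0.6 -20. ]
 [-48.5  -0.8 -19.9]]
```

View pics/w14.png

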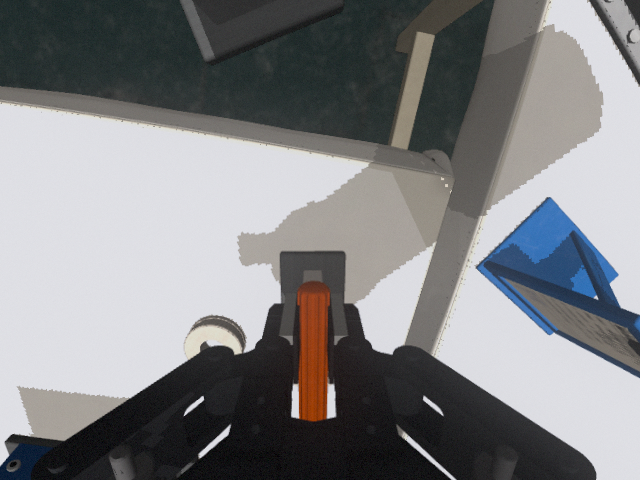

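Emit:
drive_tool([
  [[0,0,0,0,0.002,0.003,0.076],[0,-0.001,-0.018,0.0005,0,0,0],[0,-0.0016,-0.024,0.0005,0,0,0],[0,-0.0016,-0.024,0.0005,0,0,0],[0,-0.0016,-0.024,0.0005,0,0,0],[0,-0.0016,-0.024,0.0005,0,0,0],[0,-0.001,-0.018,0.0005,0,0,0],[0,0,0,0,0,0,0]],
])

```text
clock: 19.85
position: [420.2, -140.1, 93.4]
ee_rot: [0.213, 0.977, -0.001, -0.007]
contact_force: [-0.3, 0.2, -0.2]
gripper_width: 12.0
```

```bash
cat >> h.py <<'E'
Hh=np.array([603.7,-289.2,0.]); XH=np.array([.910,-.4147,0]); YH=np.array([.4147,.910,0])
TIP=np.array([-128.4,-1.2,-12.6])
def tipgo(x,y,z):
    s=arm.read_state(); A=R.from_quat(s['ee_rot']).as_matrix()
    t=s['position']+A@TIP; h=t-Hh; hh=np.array([h@XH,h@YH,t[2]])
    dw=(x-hh[0])*XH+(y-hh[1])*YH+np.array([0,0,z-hh[2]])
    w=R.from_matrix(A.T@Rt(-24.5)).as_rotvec()
    print('tip h',hh.round(1),'tool d',(A.T@dw).round(1),'rotvec',w.round(4),'F_h',[round(float(q),1) for q in (s['contact_force']@XH,s['contact_force']@YH,s['contact_force'][2])],'M',s['wrist_torque'].round(2),'w',round(s['gripper_width'],1),'t',s['clock'])
E
python3 -c "
from h import *
tipgo(-95,55,88)"
```

```text
tip h [-100.3   58.3  104.4] tool d [-5.5 -3.2 16.3] rotvec [-0.005  -0.0125 -0.0011] F_h [-0.3, 0.1, -0.2] M [ 0.06 -0.03 -0.02] w 12.0 t 19.85
```

Emit:
drive_tool([
  [[0,-0.002,-0.0015,0.007,-0.005,-0.012,-0.001],[0,-0.002,-0.0015,0.007,0,0,0],[0,0,0,0,0,0,0]],
])

```text
clock: 20.15
position: [422.2, -144.2, 77.6]
ee_rot: [0.213, 0.977, -0.0, -0.001]
contact_force: [-0.1, 0.4, 0.5]
gripper_width: 11.7
```

```bash
python3 -c "
from h import *
tipgo(-95,55,88)"
```

```text
tip h [-96.8  55.4  89.9] tool d [-1.9 -0.4  1.9] rotvec [-0.0006 -0.0023 -0.001 ] F_h [-0.2, 0.4, 0.5] M [ 0.04  0.02 -0.01] w 11.7 t 20.15
```

Emit:
drive_tool([
  [[0,-0.006,0,0.001,0,-0.002,0],[0,-0.012,0,0.0005,0,0,0],[0,-0.013,0,0,0,0,0],[0,-0.013,0,0,0,0,0],[0,-0.013,0,0,0,0,0],[0,-0.012,0,0,0,0,0],[0,-0.007,0,0,0,0,0],[0,0,0,0,0,0,0]],
])

```text
clock: 20.95
position: [502.1, -176.9, 76.3]
ee_rot: [0.21, 0.978, -0.001, 0.002]
contact_force: [0.5, 0.5, -0.8]
gripper_width: 11.9
```

```bash
python3 -c "
from h import *
tipgo(-10,55,88)
look('sc15','scene'); look('sd15','side')
for n,b in (('sc15',(310,150,430,250)),('sd15',(220,130,340,230))):
    p=np.load(f'pics/{n}.npz')['p'][b[1]:b[3],b[0]:b[2]]; cv2.imwrite(f'pics/{n}c.png',cv2.resize(p[:,:,::-1],None,fx=6,fy=6,interpolation=cv2.INTER_CUBIC))
"
```

```text
tip h [-10.7  59.4  89.4] tool d [-0.6 -4.4  1.4] rotvec [-0.0003  0.0041  0.0041] F_h [0.3, 0.7, -0.8] M [0.02 0.04 0.01] w 11.9 t 20.95
20.95 [ 502.1 -176.9   76.3] [[-0.9116, 0.411, 0.0036], [0.411, 0.9116, -0.0019], [-0.0041, -0.0003, -1.0]]
21.0 [ 501.5 -176.7   76.2] [[-0.9116, 0.411, 0.0032], [0.411, 0.9116, -0.0018], [-0.0036, -0.0003, -1.0]]
```

View pics/sc15c.png

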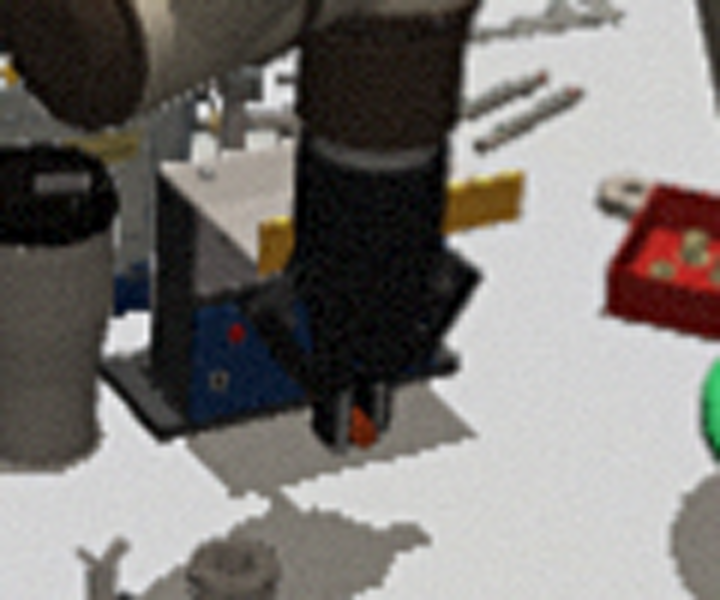

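View pics/sd15c.png

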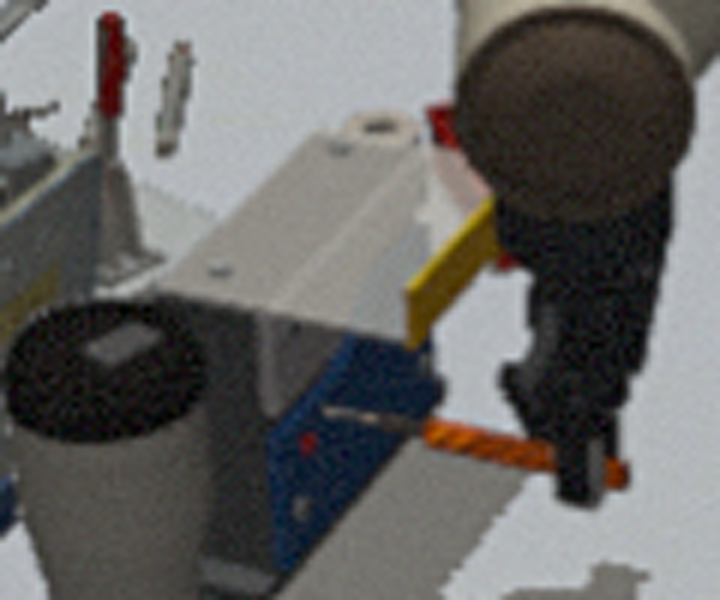

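```bash
cat >> h.py <<'E'
def proj(c,X):
    T=np.linalg.inv(wfc(c)); f=K(c); p,_=cv2.projectPoints(np.float64(X).reshape(-1,1,3),cv2.Rodrigues(T[:3,:3])[0],T[:3,3],np.array([[f,0,c['cx']],[0,f,c['cy']],[0,0,1]]),np.array([c['k1'],0,0,0])); return p.reshape(-1,2)
def hw(x,y,z): return Hh+x*XH+y*YH+np.array([0,0,z])
E
python3 - <<'E'
from h import *
s,p,d,c=load('sd15','side')
A=R.from_quat(s['ee_rot']).as_matrix(); tip=s['position']+A@TIP
X=[tip,s['position']+A@np.array([17.6,0,-12.6]),hw(0,55,69),hw(0,55,88),hw(0,80,81.5),hw(0,80,94.5),hw(5,55,88),hw(-66,80,173),hw(0,-18,114)]
for n,q in zip('tip rear red face88 edge_lo edge_hi start guard bend2'.split(),proj(c,X)): print(n,q.round(1),'crop',((q-[220,130])*6).round())
c=arm.camera_params('scene'); q=proj(c,[hw(0,55,69)]);print('scene red',q,((q-[310,150])*6).round())
E
```

```text
tip [272.8 197.5] crop [317. 405.]
rear [323.7 209. ] crop [622. 474.]
red [270.2 202.3] crop [301. 434.]
face88 [269.8 196.3] crop [299. 398.]
edge_lo [265.6 203. ] crop [274. 438.]
edge_hi [265.3 198.9] crop [272. 413.]
start [268.1 195.9] crop [288. 395.]
guard [286.8 177.7] crop [401. 286.]
bend2 [281.3 174.9] crop [368. 269.]
scene red [[348.59481623 203.70632869]] [[232. 322.]]
```

Emit:
drive_tool([
  [[0,0,-0.002,0.0007,0,0.004,0.002],[0,0,-0.002,0.0005,0,0,0],[0,0,0,0,0,0,0]],
])

```text
clock: 21.35
position: [497.5, -180.0, 74.9]
ee_rot: [0.211, 0.977, -0.0, -0.001]
contact_force: [-0.0, 0.0, -0.7]
gripper_width: 11.9
```

```bash
python3 -c "
from h import *
tipgo(5,55,88)"
```

```text
tip h [-13.5  54.5  87.2] tool d [-18.5   0.5  -0.9] rotvec [-0.0006 -0.0027  0.0022] F_h [-0.0, 0.0, -0.7] M [-0.05  0.   -0.03] w 11.9 t 21.35
```

Emit:
drive_tool([
  [[0,-0.004,0.0007,-0.0004,0,0,0],[0,-0.005,0.0007,-0.0004,0,0,0.002],[0,-0.004,0,0,0,-0.002,0],[0,-0.002,0,0,0,0,0],[0,0,0,0,0,0,0]],
])

```text
clock: 21.85
position: [513.1, -185.3, 76.2]
ee_rot: [0.212, 0.977, -0.0, 0.0]
contact_force: [-0.7, -0.0, -0.0]
gripper_width: 12.2
```

```bash
python3 -c "
from h import *
tipgo(5,56,88)"
```

```text
tip h [ 2.9 55.8 88.8] tool d [-2.1  0.2  0.8] rotvec [-0.0004  0.0003  0.0003] F_h [-0.7, -0.3, -0.0] M [-0.01  0.03 -0.02] w 12.2 t 21.85
```

Emit:
drive_tool([
  [[0,-0.0015,0,0.0005,0,0,0],[0,0,0,0,0,0,0]],
])

```text
clock: 22.05
position: [514.5, -186.0, 75.5]
ee_rot: [0.212, 0.977, -0.0, -0.0]
contact_force: [0.3, 0.5, -0.5]
gripper_width: 11.8
```

```bash
python3 -c "
from h import *
tipgo(5,56,88)"
```

```text
tip h [ 4.4 55.8 88.1] tool d [-0.6  0.2  0.1] rotvec [-0.0005 -0.0001  0.0002] F_h [0.0, 0.6, -0.5] M [-0.01  0.03  0.03] w 11.8 t 22.05
```

Now the tip is in the groove at the red dot, so I'll start the pass.

Emit:
drive_tool([
  [[0,-0.0003,-0.003,0,0,0,0],[0,0,-0.004,0,0,0,0],[0,0,-0.004,0,0,0,0],[0,0,-0.004,0,0,0,0]],
])

```text
clock: 22.45
position: [507.9, -200.5, 75.4]
ee_rot: [0.212, 0.977, -0.0, -0.0]
contact_force: [0.8, -0.2, 0.1]
gripper_width: 11.8
```

```bash
python3 -c "
from h import *
tipgo(5,18,88)"
```

```text
tip h [ 4.4 39.9 87.9] tool d [ -0.6 -21.9  -0.1] rotvec [-0.0006 -0.0006  0.0009] F_h [0.9, 0.2, 0.1] M [ 0.04 -0.05 -0.  ] w 11.8 t 22.45
```

Emit:
drive_tool([
  [[0,-0.0002,-0.004,0,0,0,0],[0,0,-0.004,0,0,0,0],[0,0,-0.004,0,0,0,0],[0,0,-0.004,0,0,0,0],[0,0,-0.004,0,0,0,0]],
])

```text
clock: 22.95
position: [498.7, -220.8, 75.5]
ee_rot: [0.212, 0.977, -0.0, -0.0]
contact_force: [0.3, -0.3, -0.3]
gripper_width: 12.0
```

```bash
python3 -c "
from h import *
tipgo(5,18,88)
tipgo(5,-18,114)"
```

```text
tip h [ 4.5 17.6 88. ] tool d [-0.5  0.4  0. ] rotvec [-0.0006 -0.0005  0.0002] F_h [0.4, -0.1, -0.3] M [ 0.   -0.04 -0.02] w 12.0 t 22.95
tip h [ 4.5 17.6 88. ] tool d [ -0.5 -35.6 -25.9] rotvec [-0.0006 -0.0005  0.0002] F_h [0.4, -0.1, -0.3] M [ 0.   -0.04 -0.02] w 12.0 t 22.95
```

Emit:
drive_tool([
  [[0,-0.0002,-0.0018,-0.0028,0,0,0],[0,0,-0.0033,-0.0025,0,0,0],[0,0,-0.0033,-0.0024,0,0,0],[0,0,-0.0033,-0.0024,0,0,0],[0,0,-0.0033,-0.0024,0,0,0]],
])

```text
clock: 23.45
position: [492.1, -235.8, 89.0]
ee_rot: [0.212, 0.977, -0.0, -0.0]
contact_force: [1.4, 0.4, 0.1]
gripper_width: 11.9
```

```bash
python3 -c "
from h import *
tipgo(5,-18,114)"
```

```text
tip h [  4.7   1.2 101.5] tool d [ -0.3 -19.2 -12.5] rotvec [-0.0007 -0.0008  0.0001] F_h [1.1, 1.0, 0.1] M [ 0.05  0.03 -0.  ] w 11.9 t 23.45
```

Emit:
drive_tool([
  [[0,-0.0001,-0.0036,-0.0019,0,0,0],[0,0,-0.0036,-0.0022,0,0,0],[0,0,-0.0036,-0.0022,0,0,0],[0,0,-0.0036,-0.0022,0,0,0],[0,0,-0.0036,-0.0018,0,0,0]],
])

```text
clock: 23.95
position: [484.1, -253.6, 100.5]
ee_rot: [0.212, 0.977, -0.0, -0.0]
contact_force: [-0.7, -0.4, 0.2]
gripper_width: 11.6
```

```bash
python3 -c "
from h import *
tipgo(5,-18,114)
tipgo(5,-56,114)"
```

```text
tip h [  4.9 -18.4 113.1] tool d [-0.1  0.4 -0.9] rotvec [-0.0005 -0.0002  0.0002] F_h [-0.4, -0.7, 0.2] M [0.08 0.03 0.02] w 11.6 t 23.95
tip h [  4.9 -18.4 113.1] tool d [ -0.1 -37.6  -0.9] rotvec [-0.0005 -0.0002  0.0002] F_h [-0.4, -0.7, 0.2] M [0.08 0.03 0.02] w 11.6 t 23.95
```

Emit:
drive_tool([
  [[0,0,-0.004,0,0,0,0],[0,0,-0.004,0,0,0,0],[0,0,-0.004,0,0,0,0],[0,0,-0.004,0,0,0,0],[0,0,-0.004,0,0,0,0]],
])

```text
clock: 24.45
position: [475.0, -273.4, 100.5]
ee_rot: [0.212, 0.977, -0.0, -0.0]
contact_force: [0.7, -0.1, -0.7]
gripper_width: 12.2
```

```bash
python3 -c "
from h import *
tipgo(5,-56,114)"
```

```text
tip h [  4.8 -40.2 113.1] tool d [ -0.2 -15.8  -0.9] rotvec [-0.0005 -0.0004  0.0002] F_h [0.7, 0.2, -0.7] M [-0.01  0.03  0.06] w 12.2 t 24.45
```

Emit:
drive_tool([
  [[0,0,-0.004,-0.0004,0,0,0],[0,0,-0.004,-0.0002,0,0,0],[0,0,-0.004,0,0,0,0],[0,0,-0.0035,0,0,0,0],[0,0,0,0,0,0,0]],
])

```text
clock: 24.95
position: [467.7, -289.3, 101.0]
ee_rot: [0.212, 0.977, -0.0, -0.0]
contact_force: [0.0, 0.1, -1.7]
gripper_width: 11.7
```

```bash
python3 -c "
from h import *
tipgo(5,-56,114)
look('sd16','side')
p=np.load('pics/sd16.npz')['p'][130:230,220:340]; cv2.imwrite('pics/sd16c.png',cv2.resize(p[:,:,::-1],None,fx=6,fy=6,interpolation=cv2.INTER_CUBIC))
"
```

```text
tip h [  4.7 -57.8 113.5] tool d [-0.3  1.8 -0.5] rotvec [-0.0006 -0.0008 -0.0006] F_h [-0.0, 0.1, -1.7] M [ 0.05 -0.    0.04] w 11.7 t 24.95
24.95 [ 467.7 -289.3  101. ] [[-0.9097, 0.4152, -0.001], [0.4152, 0.9097, -0.0002], [0.0008, -0.0006, -1.0]]
```

View pics/sd16c.png

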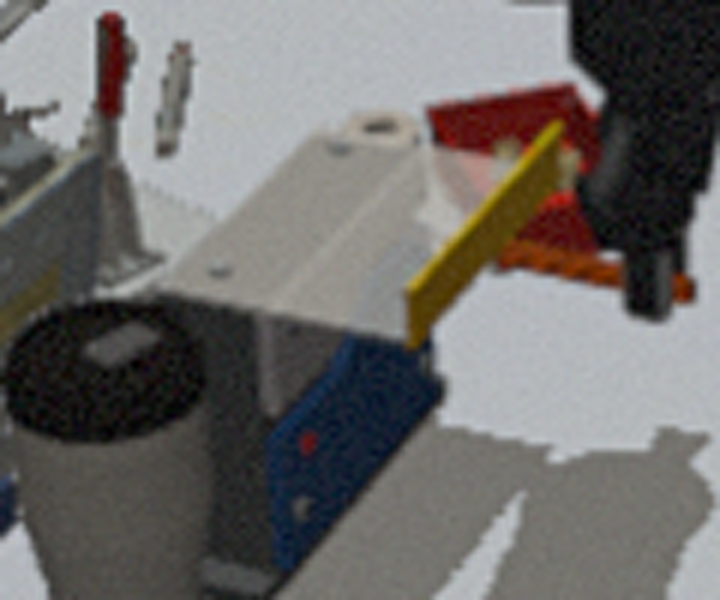

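Emit:
drive_tool([
  [[0,0.004,0,0,0,0,0],[0,0.008,0,0,0,0,0],[0,0.012,0,0,0,0,0],[0,0.014,0,0,0,0,0],[0,0.014,0,0,0,0,0],[0,0.014,0,0,0,0,0],[0,0.014,0,0,0,0,0],[0,0.01,0,0,0,0,0],[0,0.006,0,0,0,0,0],[0,0,0,0,0,0,0]],
])

```text
clock: 26.0
position: [370.4, -244.2, 101.1]
ee_rot: [0.212, 0.977, 0.0, -0.001]
contact_force: [0.5, -0.7, -0.1]
gripper_width: 11.9
```

```bash
python3 -c "
from h import *
tipgo(-95,-56,114)
go((472.9,-13,110),-20)
look('w17'); r=toolaxis('w17',vmin=270,vmax=420); print(r[4::4].round(1))
print(arm.read_state()['joints'])"
```

```text
tip h [-102.5  -56.9  113.3] tool d [-7.5  0.9 -0.7] rotvec [-0.0001 -0.0027  0.0009] F_h [0.8, -0.4, -0.1] M [ 0.01 -0.03  0.05] w 11.9 t 26.0
pos [ 370.4 -244.2  101.1] yaw -24.45 tool d mm [  2.4 252.9  -8.9] after turn [-17.3 252.4  -8.9] rotvec [ 0.     -0.0027 -0.0776] F [ 0.5 -0.7 -0.1] M [ 0.01 -0.03  0.05] w 11.9 t 26.0
26.0 [ 370.4 -244.2  101.1] [[-0.9103, 0.4139, -0.0025], [0.4139, 0.9103, 0.0011], [0.0027, -0.0001, -1.0]]
tool frame: x range -48.7 17.5 top z fit slope deg 1.81 z at0 -19.0 axis z -12.0 y slope deg 0.41 y0 -0.17
[[ 13.5  -0.3 -19.7]
 [  6.3  -0.  -19.4]
 [ -1.5  -0.  -19.5]
 [ -9.5  -0.  -20. ]
 [-18.2  -0.2 -20.5]
 [-27.   -0.5 -20.1]
 [-36.5  -0.5 -19.6]
 [-46.   -0.5 -19.8]]
[-2.15013448e-01  2.33359672e-01 -5.96665420e-01 -5.55390647e-04
 -7.42861010e-01 -1.78200755e+00]
```

Emit:
drive_tool([
  [[0,0,0,-0.003,0,-0.002,-0.077],[0,-0.002,0.025,-0.002,0,0,0],[0,-0.002,0.031,-0.002,0,0,0],[0,-0.002,0.031,-0.002,0,0,0],[0,-0.002,0.031,-0.002,0,0,0],[0,-0.002,0.031,-0.002,0,0,0],[0,-0.002,0.031,-0.001,0,0,0],[0,-0.002,0.031,0,0,0,0],[0,-0.002,0.025,0,0,0,0],[0,0,0.01,0,0,0,0],[0,0,0,0,0,0,0]],
])

```text
clock: 27.15
position: [482.6, -10.1, 116.6]
ee_rot: [0.173, 0.985, 0.0, 0.004]
contact_force: [0.5, -0.1, 0.3]
gripper_width: 12.3
```

```bash
python3 -c "
from h import *
go((472.8,-12.6,80),-20)"
```

```text
pos [482.6 -10.1 116.6] yaw -19.9 tool d mm [ 8.7 -5.8 36.5] after turn [ 8.3 -5.7 36.6] rotvec [0.0018 0.0086 0.0018] F [ 0.5 -0.1  0.3] M [ 0.    0.06 -0.02] w 12.3 t 27.15
```

Emit:
drive_tool([
  [[0,0.004,-0.0028,0.008,0.002,0.008,0.002],[0,0.004,-0.0028,0.01,0,0,0],[0,0,0,0.01,0,0,0],[0,0,0,0.006,0,0,0],[0,0,0,0,0,0,0]],
])

```text
clock: 27.65
position: [470.1, -16.4, 79.1]
ee_rot: [0.176, 0.984, -0.001, -0.002]
contact_force: [-1.1, -0.9, 0.1]
gripper_width: 11.9
```

```bash
python3 -c "
from h import *
go((472.8,-12.6,60),-20)"
```

```text
pos [470.1 -16.4  79.1] yaw -20.32 tool d mm [-1.2  4.5 19.1] after turn [-1.2  4.5 19.1] rotvec [-0.0022 -0.0036 -0.0055] F [-1.1 -0.9  0.1] M [ 0.02 -0.02  0.06] w 11.9 t 27.65
```

Emit:
drive_tool([
  [[0,-0.0005,0.0015,0.005,-0.002,-0.003,-0.005],[0,0,0.0015,0.005,0,0,0],[0,0,0,0.004,0,0,0],[0,0,0,0,0,0,0]],
])

```text
clock: 28.05
position: [472.3, -14.0, 64.2]
ee_rot: [0.174, 0.985, 0.0, 0.0]
contact_force: [0.1, -0.7, -0.3]
gripper_width: 11.7
```

```bash
python3 -c "
from h import *
go((472.8,-12.6,37.5),-20)"
```

```text
pos [472.3 -14.   64.2] yaw -20.06 tool d mm [ 0.   1.5 26.7] after turn [ 0.   1.5 26.7] rotvec [ 0.0003  0.0004 -0.001 ] F [ 0.1 -0.7 -0.3] M [0.01 0.03 0.02] w 11.7 t 28.05
```

```bash
python3 -c "
from h import *
go((472.8,-12.6,37.5),-20)"
```

```text
pos [472.3 -14.   64.2] yaw -20.06 tool d mm [ 0.   1.5 26.7] after turn [ 0.   1.5 26.7] rotvec [ 0.0003  0.0004 -0.001 ] F [ 0.1 -0.7 -0.3] M [0.01 0.03 0.02] w 11.7 t 28.05
```

Emit:
drive_tool([
  [[0,0,0.0012,0.005,0,0,-0.001],[0,0,0,0.005,0,0,0],[0,0,0,0.004,0,0,0],[0,0,0,0,0,0,0]],
])

```text
clock: 28.45
position: [473.2, -12.5, 49.2]
ee_rot: [0.173, 0.985, 0.0, 0.001]
contact_force: [-0.7, 0.1, -0.6]
gripper_width: 11.9
```

```bash
python3 -c "
from h import *
go((472.8,-12.6,37.5),-20)
look('w18')"
```

```text
pos [473.2 -12.5  49.2] yaw -19.96 tool d mm [ 0.3 -0.2 11.7] after turn [ 0.3 -0.2 11.7] rotvec [0.0007 0.0011 0.0008] F [-0.7  0.1 -0.6] M [ 0.03 -0.02 -0.03] w 11.9 t 28.45
28.45 [473.2 -12.5  49.2] [[-0.94, 0.3413, 0.0013], [0.3413, 0.94, 0.0003], [-0.0011, 0.0007, -1.0]]
```

Emit:
drive_tool([
  [[0,0,0,0.004,0,0.001,0],[0,0,0,0.003,0,0,0],[0,0,0,0.0025,0,0,0],[0,0,0,0.001,0,0,0],[0,0,0,0,0,0,0]],
])

```text
clock: 29.0
position: [473.7, -12.4, 38.3]
ee_rot: [0.173, 0.985, 0.001, 0.001]
contact_force: [-0.2, 0.4, -0.4]
gripper_width: 11.9
```

```bash
python3 -c "
from h import *
go((472.8,-12.6,37),-20)
look('sd19','side')
p=np.load('pics/sd19.npz')['p'][220:300,260:360]; cv2.imwrite('pics/sd19c.png',cv2.resize(p[:,:,::-1],None,fx=6,fy=6,interpolation=cv2.INTER_CUBIC))
"
```

```text
pos [473.7 -12.4  38.3] yaw -19.95 tool d mm [ 0.8 -0.5  1.3] after turn [ 0.8 -0.5  1.3] rotvec [0.0014 0.0011 0.0008] F [-0.2  0.4 -0.4] M [-0.03  0.04  0.04] w 11.9 t 29.0
29.0 [473.7 -12.4  38.3] [[-0.94, 0.3413, 0.0015], [0.3413, 0.94, 0.0009], [-0.0011, 0.0014, -1.0]]
```

View pics/sd19c.png

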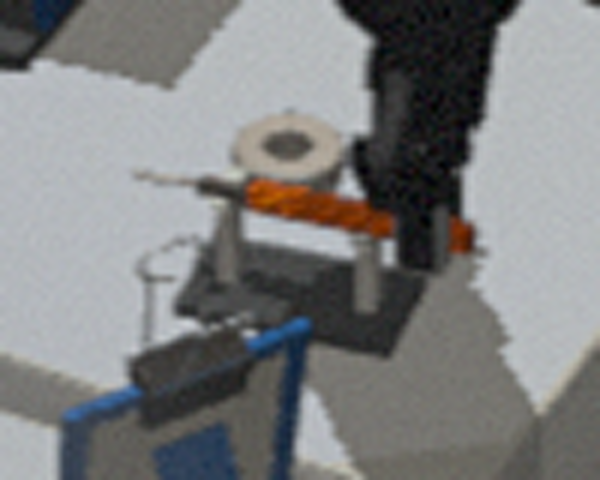

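The side view shows the tool level over both Vs, with the neck over the taller one at crop (228,190). It needs about 1 mm more.

Emit:
drive_tool([
  [[0,0,-0.0004,0.001,0,0,0],[0,0,0,0.0006,0,0,0],[0,0,0,0.0003,0,0,0],[0,0,0,0,0,0,0]],
])

```text
clock: 29.45
position: [473.7, -13.0, 37.1]
ee_rot: [0.173, 0.985, 0.001, 0.001]
contact_force: [-0.2, -1.2, 0.7]
gripper_width: 12.1
```

Emit:
drive_tool([
  [[0.3,0,0,0,0,0,0],[0.6,0,0,0,0,0,0],[1,0,0,0,0,0,0],[1,0,0,0,0,0,0],[1,0,0,0,0,0,0],[1,0,0,0,0,0,0]],
])

```text
clock: 30.05
position: [474.2, -12.7, 37.0]
ee_rot: [0.173, 0.985, 0.001, 0.002]
contact_force: [0.5, 0.7, 0.0]
gripper_width: 85.3
```

```bash
python3 -c "
from h import *
look('w20')"
```

```text
30.05 [474.2 -12.7  37. ] [[-0.9401, 0.341, 0.0033], [0.341, 0.9401, 0.0013], [-0.0027, 0.0023, -1.0]]
```

View pics/w20.png

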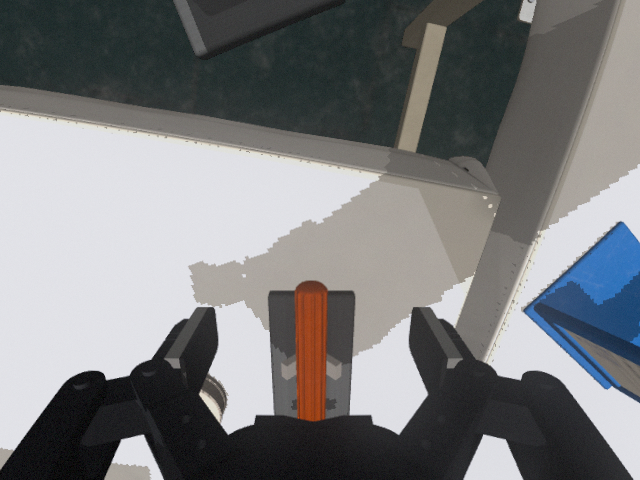

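The tool sits centred in the handle V. I'll lift straight up and check.

Emit:
drive_tool([
  [[1,0,0,-0.015,0,0,0],[1,0,0,-0.025,0,0,0],[1,0,0,-0.03,0,0,0],[1,0,0,-0.03,0,0,0],[1,0,0,-0.03,0,0,0],[1,0,0,0,0,0,0],[1,0,0,0,0,0,0]],
])

```text
clock: 30.8
position: [472.7, -13.2, 171.0]
ee_rot: [0.173, 0.985, 0.0, -0.0]
contact_force: [0.1, -0.6, -0.5]
gripper_width: 85.6
```

```bash
python3 - <<'E'
from h import *
s,p,d=look('w21'); look('sd21','side')
c=arm.camera_params('wrist'); P=cloud(c,d,s); hsv=cv2.cvtColor(p,cv2.COLOR_RGB2HSV); m=(hsv[...,0]<15)&(hsv[...,1]>130)&(hsv[...,2]>50)&(P[...,2]>30)&(P[...,2]<70); q=P[m]
print(cv2.minAreaRect(q[:,:2].astype(np.float32)),np.percentile(q[:,2],[5,50,95]),np.polyfit(q[:,0],q[:,2],1))
b=np.load('pics/sd21.npz')['p'][130:300,220:360]; cv2.imwrite('pics/sd21c.png',cv2.resize(b[:,:,::-1],None,fx=3.5,fy=3.5,interpolation=cv2.INTER_CUBIC))
E
```

```text
30.8 [472.7 -13.2 171. ] [[-0.9399, 0.3415, -0.0003], [0.3415, 0.9399, 0.0004], [0.0004, 0.0003, -1.0]]
30.85 [473.  -13.2 171.1] [[-0.9401, 0.341, 0.0003], [0.341, 0.9401, 0.0], [-0.0003, 0.0001, -1.0]]
((504.20001220703125, -24.89414405822754), (13.257123947143555, 100.89665222167969), 70.43466186523438) [51.38136411 55.13976235 56.86886402] [2.77387770e-03 5.34128235e+01]
```

View pics/w21.png

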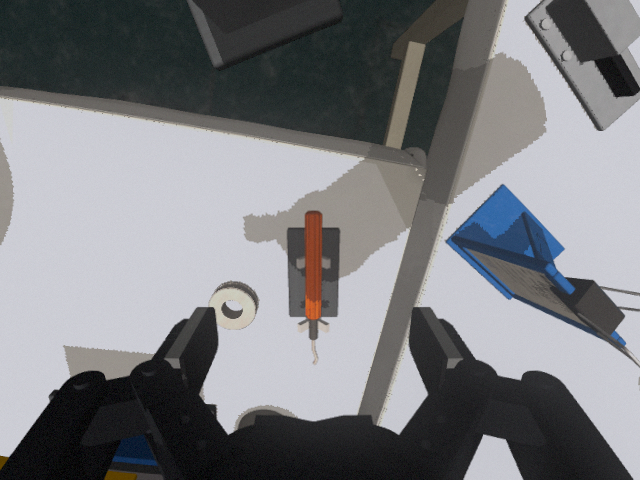

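View pics/sd21c.png

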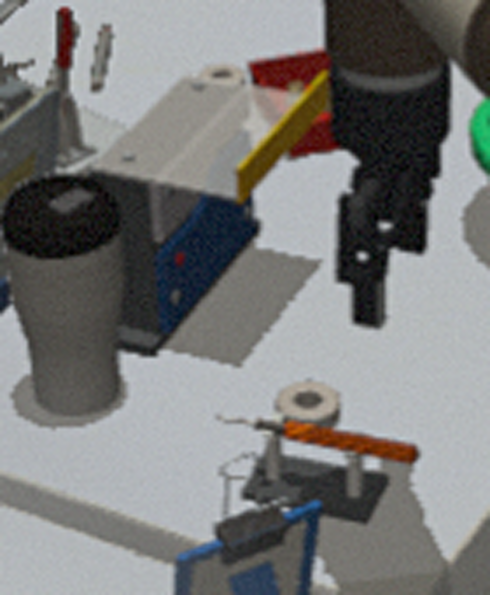

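The tool lies level in both Vs with the neck on the taller one. The mug and ring stand where they were, and the arm is clear of everything, so I'm handing in.

```bash
python3 -c "
from h import *
print(arm.job_done())"
```

```text
the job is handed in; nothing more can be done
None
```

I finished the job at about 31 s of the 72 s allowed and handed it in; no verdict comes back.

**What I did:** I drew the tool level out of the garage, laid it in the V rest and let go. I then took it again by the rear of the handle, about 55 mm behind its middle, and reached in level under the guard. The tip ran from the red dot to the green dot in one pass at about 4 cm/s. I then drew the tool straight out, laid it back in the rest and lifted clear.

**What the checks showed:**
- **Tip path:** worked out from the arm's readings, the tip stayed 4.4–4.9 mm deep and within about 1.5 mm of the seam's centre line. The start and end were just outside the dots (y = +56 and −58 mm). Wrist forces stayed within sensor noise, under 2 N.
- **Tip position before entry:** it matched the side camera to about 1 mm relative to the red dot.
- **Tool in the rest:** the last pictures show it level in both Vs, with the neck on the taller one. It lies about 3–4 mm towards the blade end from the nominal position.
- **Loose items:** the mug and ring gauge stand where they were in the last pictures. I did not check the counter again after leaving the garage, but nothing went near it.

**What went wrong or could not be checked:**
- While looking at the housing before the second grasp, I tilted the empty hand until two joints came up against the ends of their ranges. I backed out; the joint readings I took were inside the limits and nothing was touched.
- At the green dot the tip was hidden behind the guard strip, so that end rests on the arm's readings alone.

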